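# Clamp the thick frame battens

## Robot

A 6-joint arm with a two-finger parallel gripper is mounted at the origin on the work surface. World frame = base frame: x ahead of the robot, y to its left, z up, the work surface at z = 0. Lengths are in m, angles in rad, forces in N, time in s.
With the tool pointing down it reaches from about 0.35 to 0.85 m from the base axis. Payload 8.1 kg.
Tool frame: the origin (TCP) lies on the centre line of the jaws, within the pads' length; the fingertips stand 19 mm ahead of it and the grasp point (between the pads) is the TCP (robot.tips_ahead is the distance from the TCP to the fingertips, in m); y points along the fingers, z is the direction in which the jaws open and shut, and the axes are right-handed (so a half turn about y gives the same grasp; the last joint's range is limited). The gripper opens to 93 mm and grips with 3 to 60 N. Pads are 15 mm wide; open, the fingers measure 128 mm over their backs; the gripper's body (75 mm by 188 mm) begins 65 mm behind the grasp point.
Start: joints at [-1.346, 0.13, 1.488, -0, 1.523, -0.085], TCP at [0.183, -0.571, 0.238] pointing down, gripper open.
Joint ranges: [-2.96, 2.96], [-0.89, 2.26], [0.02, 2.5], [-1.34, 4.48], [0, 2.73], [-2.66, 2.66]. Speed limits (rad/s): [2.39, 2.39, 2.79, 3.14, 3.14, 3.14].

## Interface

Orientations are given as a rotation vector (axis times angle).
In Python, from plant import robot, imaging, models gives the robot as it stands.
- The arm moves only by the tool carry_out, never from a script. Its argument "motion" is one flat list of numbers, 7 for each row, row after row: the shift along the tool's x, y, z in m, then the turn, a rotation vector about the tool's x, y, z in degrees, then the opening, from -1 (shut) to 1 (fully open). A call has exactly 5 rows; each row shifts and turns the pose as measured when the row begins, along the tool's axes as they then stand; what a row does not reach is not made up. A row lasts 1/10 s, in which the tool goes at most 50 mm and 8.59 degrees, less where a joint would pass 70% of its speed; a pose out of reach is approached as far as the arm can. A call is refused whole if a number of a shift passes 0.05 or a number of a turn 8.59, either way. A call with a gripper value outside its range is refused whole. The fingers move at their own pace and stop on an object; "squeeze" is the grip in N (left out, the last holds). Time passes only in rows, so rows that do not move let the fingers close, or fill a call up. It gives the time, the measured TCP pose, the force and the opening at its end, in the units of the state.
- robot.read_state(): the state, without advancing time (a new reading comes with each control period).
- imaging.read_camera(name): name is "scene" or "top"; returns the picture (480x640x3 uint8, blue, green, red); there is no depth.
- imaging.camera_model(name): a dict with "K" (3x3 intrinsics, pixels), "k1" (the pictures are not rectified: a ray, as slopes to the right and down, at radius r is drawn at 1 + k1 r^2 times it, then the intrinsics apply), "position" and "orientation" of the camera in the world. Camera axes: x right, y down, z forward; pixel columns grow to the right and rows downward; lengths in m; the calibration is good to about 2 mm. A picture is of the moment at which its call begins. camera_model takes no time and is no camera call.
- robot.close_job(): hands the job in, once; it reports no verdict.
Trained networks look in the newest picture that a camera, given by its name, has taken for a name from the list of things; names that differ only in an ending like _2 or _b are one class to them, and where a whole thing is asked for, a point or a joint stands for the part that bears it (a point fixed in the world has none). Each returns a list of dicts, best first, with "confidence" (0 to 1); they miss things now and then, are a little off and sometimes report something else, mostly with a low value. They report only what shows in the picture. A call takes as long as a camera call. They do not tell look-alikes from the thing itself.
- models.outline_of(camera, thing): "pixels" (480x640 bool, what is visible of it) and "pixel" ([column, row] in pixels, amid what is visible of it).
The state is a dict: "t": time; "q": joint angles; "dq": joint speeds; "joint_torque": joint torques, N m; "tool_pos": TCP position; "orientation": TCP orientation; "force": force on the tool from outside, world axes, zero at the start; "wrist_torque": the same for the moment, N m; "opening": finger opening in m.
Only numpy, scipy, OpenCV 4.12 (cv2) and the standard library are available. Lean on these libraries where they do the work, as an engineer would, in place of code of your own. Each camera call takes 0.05 s, during which the arm holds its last target.

## Task

The dark wooden battens on the table are of two thicknesses, which a pinch with the gripper tells apart: put the thin (18 mm) ones in the white tray and clamp all the thick (24 mm) ones in the cam clamp. First swing the half-shut clamp's lever right open, lay the thick battens lengthwise between jaw and end stop, side by side, and once all are in, turn the cam until its nose (the high point) points straight at the sprung follower, so that the jaw pads grip every one of them. Leave the bottles and the jar alone.

Things in the scene. Friction and masses are not known exactly. Their poses are not given: they have to be found in the camera images.
- batten_1: dark wooden batten, a square bar 110 mm long, either 24 mm thick (24 x 24) or 18 mm thick (18 x 18); which it is must be found by pinching it. Origin: middle of its underside as first laid out; its x axis runs along its length, its z axis up. Five or all of the six battens are on the table; an absent one reads None
- batten_2: dark wooden batten, a square bar 110 mm long, either 24 mm thick (24 x 24) or 18 mm thick (18 x 18); which it is must be found by pinching it. Origin: middle of its underside as first laid out; its x axis runs along its length, its z axis up. Five or all of the six battens are on the table; an absent one reads None
- batten_3: dark wooden batten, a square bar 110 mm long, either 24 mm thick (24 x 24) or 18 mm thick (18 x 18); which it is must be found by pinching it. Origin: middle of its underside as first laid out; its x axis runs along its length, its z axis up. Five or all of the six battens are on the table; an absent one reads None
- batten_4: dark wooden batten, a square bar 110 mm long, either 24 mm thick (24 x 24) or 18 mm thick (18 x 18); which it is must be found by pinching it. Origin: middle of its underside as first laid out; its x axis runs along its length, its z axis up. Five or all of the six battens are on the table; an absent one reads None
- batten_5: dark wooden batten, a square bar 110 mm long, either 24 mm thick (24 x 24) or 18 mm thick (18 x 18); which it is must be found by pinching it. Origin: middle of its underside as first laid out; its x axis runs along its length, its z axis up. Five or all of the six battens are on the table; an absent one reads None
- batten_6: dark wooden batten, a square bar 110 mm long, either 24 mm thick (24 x 24) or 18 mm thick (18 x 18); which it is must be found by pinching it. Origin: middle of its underside as first laid out; its x axis runs along its length, its z axis up. Five or all of the six battens are on the table; an absent one reads None
- clamp: cam clamp fixed on the table; origin on the table surface. Plywood base plate 15 mm thick, 190 mm wide (its x, -95 to 95), 270 mm long (its y, -85 to 185). The clamping line runs along its +y: cam at the -y end (vertical axis at x = 0, y = -28.5 mm), then steel follower with wooden jaw pads, free bed, and a fixed end stop at the +y end. Lying in it, a batten runs along y on the plate
- bed (a point): point on top of the base plate, 102 mm along the clamp's y, midway between the open jaw pads' face (y = 38 mm) and the end stop's face (y = 165 mm, top 45 mm above the table). A 110 mm batten centred here has about 8 mm free at either end; three fit side by side at clamp x = -60, 0 and 60 mm
- follower: sprung jaw of the clamp: a steel follower bar, 170 mm wide, which the cam pushes along the clamp's +y against a return spring, carrying three wooden jaw pads side by side, each 57 mm wide, top 47 mm above the table, on its own springs (2 N preload, 1 N per mm). The pads' face is 38 mm in front (+y) of this origin: at clamp y = 38 mm when open; fully turned the cam squeezes 110 mm battens by 2.5 mm
- cam (a joint): cam angle, rad, 0 to 2.4, growing clockwise from above. Aluminium lobe disc, 28 mm base radius, one nose; a lever points away from the nose. 0 = fully open; from about 0.7 the nose pushes the follower; at 1.8 it points straight at it (clamp +y; lever to -y), jaw fully forward; beyond, it slackens. Friction (0.3 N m) holds it where left; up to 8 N at the knob turns it
- knob (a point): grip point in the middle of the upright black knob at the end of the cam's lever: a round post of 22 mm diameter from 55 to 110 mm above the table (this point at 85 mm), 90 mm from the cam's axis. It travels on a circle about that axis; it can be pinched from above
- nose (a point): tip of the cam's nose (its high point), 48 mm from the cam's axis, 31 mm above the table
- tray: low white open plastic tray fixed on the table, 170 mm (its x) by 200 mm (its y) outside, 25 mm high, walls 4 mm, floor about 4 mm thick; origin at the centre of its underside. Three thin battens lie in it side by side along its x, for instance at y = -50, 0 and 50 mm
- bottle_a: white plastic squeeze bottle with a red nozzle cap, 64 mm diameter, 165 mm tall; a bystander standing on the table, to be left alone; origin at the centre of its underside
- bottle_b: white plastic squeeze bottle with a white nozzle cap, 64 mm diameter, 165 mm tall; a bystander standing on the table, to be left alone; origin at the centre of its underside
- jar: amber glass jar with a black lid, 72 mm diameter, 120 mm tall; a bystander standing on the table, to be left alone; origin at the centre of its underside
Mind the look-alikes: they are no part of the job. Leave any yellow look-alike of the batten_6 alone. What is shaped like the batten_5 but purple is not meant.

How it is judged:
On the way, in this order (a step that is already met when the one before it is completed fails the run):
1. the clamp's lever is swung open (cam below 0.4 rad) (value of joint cam below 0.4 rad), for 0.2 s.
2. with the clamp open, all the thick battens lie lengthwise on its base plate between jaw and end stop (value of joint cam below 0.7 rad and x of batten_2 in the frame of clamp between -0.09 and 0.09 m and y of batten_2 in the frame of clamp between 0.085 and 0.118 m and z of each of batten_2, batten_3, batten_6 in the frame of clamp below 0.045 m and angle between the x axis of each of batten_2, batten_3, batten_6 and the y axis of clamp, either way round below 0.25 rad and x of batten_3 in the frame of clamp between -0.09 and 0.09 m and y of batten_3 in the frame of clamp between 0.085 and 0.118 m and x of batten_6 in the frame of clamp between -0.09 and 0.09 m and y of batten_6 in the frame of clamp between 0.085 and 0.118 m), for 0.2 s.
At the end, for the whole second after the job is handed in: The cam's nose points at the follower within 0.2 rad (cam 1.6 to 2.0 rad), every thick batten lies lengthwise in the clamp with the jaw pressing on it by more than 0.5 N, every thin batten lies in the tray, and all battens are at rest (value of joint cam between 1.6 and 2 rad and velocity of joint cam below 0.05 rad/s and x of batten_2 in the frame of clamp between -0.09 and 0.09 m and y of batten_2 in the frame of clamp between 0.1 and 0.118 m and z of each of batten_2, batten_3, batten_6 in the frame of clamp below 0.045 m and angle between the x axis of each of batten_2, batten_3, batten_6 and the y axis of clamp, either way round below 0.25 rad and contact force between each of batten_2, batten_3, batten_6 and follower above 0.5 N and x of batten_3 in the frame of clamp between -0.09 and 0.09 m and y of batten_3 in the frame of clamp between 0.1 and 0.118 m and x of batten_6 in the frame of clamp between -0.09 and 0.09 m and y of batten_6 in the frame of clamp between 0.1 and 0.118 m and x of batten_1 in the frame of tray between -0.084 and 0.084 m and y of batten_1 in the frame of tray between -0.099 and 0.099 m and z of each of batten_1, batten_4, batten_5 in the frame of tray below 0.035 m and x of batten_4 in the frame of tray between -0.084 and 0.084 m and y of batten_4 in the frame of tray between -0.099 and 0.099 m and x of batten_5 in the frame of tray between -0.084 and 0.084 m and y of batten_5 in the frame of tray between -0.099 and 0.099 m and linear speed of each of batten_1, batten_2, batten_3, batten_4, batten_5, batten_6 below 0.03 m/s); the robot touches nothing.
It fails at once if the red-capped bottle is pushed more than 3 cm or tipped over (distance of bottle_a from where it was at the start of the episode above 0.03 m or angle between bottle_a's own z axis and vertical above 0.5 rad).
It fails at once if the white-capped bottle is pushed more than 3 cm or tipped over (distance of bottle_b from where it was at the start of the episode above 0.03 m or angle between bottle_b's own z axis and vertical above 0.5 rad).
It fails at once if the jar is pushed more than 3 cm or tipped over (distance of jar from where it was at the start of the episode above 0.03 m or angle between jar's own z axis and vertical above 0.5 rad).
Of batten_1, batten_2, batten_3, batten_4, batten_5, batten_6 only 5 to 6 are there at a start; the rules pass over those that are not, and their reading is None.
At some moment in a run one of batten_1, batten_2, batten_3, batten_4, batten_5, batten_6 may be knocked a few centimetres aside while the robot is not near it.
Once in a run the grip may slacken for a moment while it holds something.
It also fails if it takes over 208 s, if anything falls off the work surface, if the arm or the gripper's body presses on something with over 40 N, if the wrist force passes 120 N, or if a joint passes its speed limit or range.

## Working session

There is one attempt and no reset: what is moved stays moved. The work goes in short steps, Python scripts to look and compute and a tool call to move; the robot and the scene stay as the last step left them, time stands still between calls to the robot, and variables do not carry over. Pictures are saved under pics/ and viewed, and the job is handed in when it is done.

Besides the shell and the picture viewer there is one more tool, called after "Request:" by a JSON object that holds its "method" and its "body". carry_out: Moves the arm, as the interface text tells. Its arguments: {"type":"object","properties":{"motion":{"type":"array","items":{"type":"number"}},"squeeze":{"type":"number"}},"required":["motion"]}

```bash
ls; mkdir -p pics
python3 - <<'E'
from plant import robot, imaging, models
import cv2
for n in ("scene","top"):
    im=imaging.read_camera(n); cv2.imwrite(f"pics/{n}0.png",im)
    print(n,imaging.camera_model(n))
print(robot.read_state())
E
```

```text
pics
scene {'K': array([[575.66446855,   0.        , 322.84656633],
       [  0.        , 575.66446855, 244.8417895 ],
       [  0.        ,   0.        ,   1.        ]]), 'k1': -0.14913565173537954, 'position': array([ 1.1531768 , -0.037527  ,  0.86490643]), 'orientation': array([-1.87099317, -1.78274193,  0.65298057])}
top {'K': array([[606.12727267,   0.        , 320.40119908],
       [  0.        , 606.12727267, 233.87740188],
       [  0.        ,   0.        ,   1.        ]]), 'k1': -0.1817708010384186, 'position': array([ 0.44914128, -0.05407722,  1.37922109]), 'orientation': array([-2.19405583,  2.17724094, -0.06718221])}
{'t': 0.1, 'q': array([-1.34637755e+00,  1.31077929e-01,  1.48915366e+00, -8.65571221e-06,
        1.52298969e+00, -8.54091313e-02]), 'dq': array([ 1.44197483e-03, -1.39924397e-03, -1.29949366e-03, -5.05807434e-04,
        4.45902064e-05,  1.33967979e-05]), 'joint_torque': array([ 8.98856142e-04, -5.61344039e+01, -4.93094122e+01,  7.70580629e-02,
        2.92105781e-02, -4.94275230e-05]), 'tool_pos': array([ 0.18284465, -0.57096617,  0.23670611]), 'orientation': array([-0.32095302,  2.05609013, -2.05271315]), 'force': array([ 0.05113539, -0.34409984,  0.06090315]), 'wrist_torque': array([ 0.02900414,  0.00860629, -0.00179912]), 'opening': 0.09296602600846487}
```

View pics/top0.png

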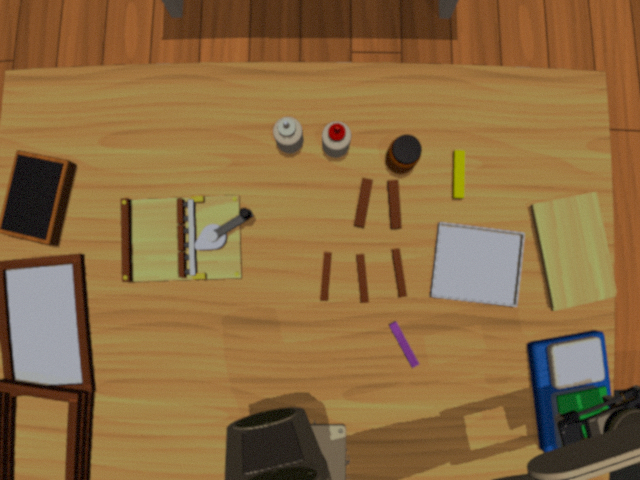

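View pics/scene0.png

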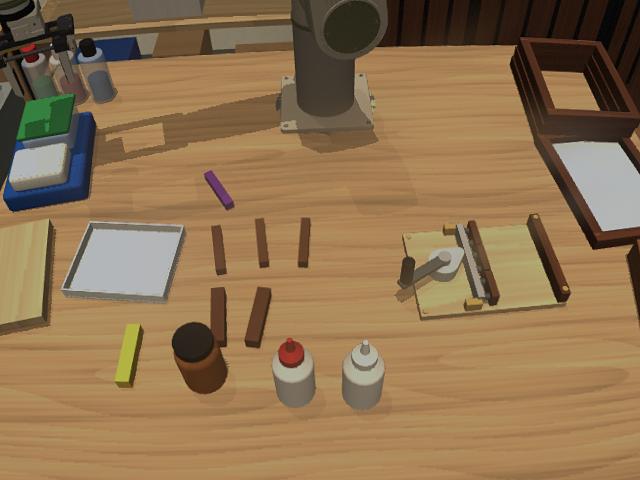

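Both pictures show five dark battens. In the top view they are at about (363,203), (394,205), (326,276), (362,278) and (399,273). The yellow bar at (459,174) and the purple one at (403,344) are look-alikes and stay put. The clamp is centred around (182,240), with its knob at (246,214) and the lever half shut. The tray is at (478,264). Next I'll measure positions.

```bash
cat > h.py <<'E'
import numpy as np, cv2
from scipy.spatial.transform import Rotation as R
from plant import robot, imaging, models
def cam(n):
    m=imaging.camera_model(n); k=m['k1']
    return m
def ray(n,uv):
    m=cam(n);K=m['K'];k=m['k1']
    d=np.array([(uv[0]-K[0,2])/K[0,0],(uv[1]-K[1,2])/K[1,1]])
    u=d.copy()
    for _ in range(30): u=d/(1+k*(u@u))
    Rm=R.from_rotvec(m['orientation']).as_matrix()
    return np.array(m['position']),Rm@np.array([u[0],u[1],1])
def p2w(n,uv,z):
    o,d=ray(n,uv); s=(z-o[2])/d[2]; return o+s*d
def w2p(n,P):
    m=cam(n);K=m['K'];k=m['k1'];Rm=R.from_rotvec(m['orientation']).as_matrix()
    c=Rm.T@(np.array(P)-m['position']);u=c[:2]/c[2];u=u*(1+k*(u@u))
    return np.array([K[0,0]*u[0]+K[0,2],K[1,1]*u[1]+K[1,2]])
def phi(s=None):
    s=s or robot.read_state()
    z=R.from_rotvec(s['orientation']).as_matrix()[:,2]
    return np.degrees(np.arctan2(z[1],z[0]))
def plan(xyz,ph=None,step=0.045,tstep=8.5,s=None):
    """rows (tool frame) from the present pose to xyz with jaw direction ph deg (mod 180 nearest unless exact)"""
    s=s or robot.read_state()
    M=R.from_rotvec(s['orientation']).as_matrix(); p=np.array(s['tool_pos']); t=np.array(xyz,float)
    if ph is None: ph=phi(s)
    # full target orientation, straight down
    a=np.radians(ph); z=np.array([np.cos(a),np.sin(a),0]); y=np.array([0,0,-1.]); T=np.stack([np.cross(y,z),y,z],1)
    rv=R.from_matrix(M.T@T).as_rotvec(degrees=True)
    n=int(max(np.ceil(np.linalg.norm(t-p)/step),np.ceil(np.linalg.norm(rv)/tstep),1))
    print('n rows',n,'turn',rv.round(1),'cur',p.round(4),'phi',round(phi(s),1), 'op',round(s['opening'],4))
    for i in range(n):
        Mi=M@R.from_rotvec(rv*i/n,degrees=True).as_matrix()
        print([*(Mi.T@((t-p)/n)).round(4),*(rv/n).round(2)])
E
python3 - <<'E'
from h import *
s=robot.read_state(); print('phi',phi(s), R.from_rotvec(s['orientation']).as_matrix().round(3))
im=imaging.read_camera("top")
vis=im.copy()
for th,h in (("batten_1",.02),("clamp",.015),("tray",.025),("knob",.085),("cam",.03),("bottle_a",0.08),("jar",0.06),("follower",.04)):
    for d in models.outline_of("top",th):
        px=d['pixels']; ys,xs=np.nonzero(px)
        if len(xs)<5: continue
        r=cv2.minAreaRect(np.stack([xs,ys],1).astype(np.float32))
        print(th,round(d['confidence'],2),np.round(d['pixel']),len(xs),np.round(r[0],1),np.round(r[1],1),round(r[2],1),'w',p2w("top",r[0],h).round(4))
        if th=="batten_1":
            cs=cv2.boxPoints(r); W=np.array([p2w("top",c,h)[:2] for c in cs])
            e1=W[1]-W[0];e2=W[2]-W[1];L=e1 if np.linalg.norm(e1)>np.linalg.norm(e2) else e2
            print('   len',np.linalg.norm(e1).round(4),np.linalg.norm(e2).round(4),'dir',np.degrees(np.arctan2(L[1],L[0])).round(1)%180,'ctr',W.mean(0).round(4))
E
python3 -c "
import cv2
im=cv2.imread('pics/top0.png')
cv2.imwrite('pics/c0.png',cv2.resize(im[180:300,110:260],None,fx=5,fy=5,interpolation=cv2.INTER_CUBIC))
cv2.imwrite('pics/c1.png',cv2.resize(im[120:310,280:530],None,fx=3,fy=3,interpolation=cv2.INTER_CUBIC))"
```

```text
phi -72.24813856491788 [[-0.952 -0.     0.305]
 [-0.305  0.002 -0.952]
 [-0.    -1.    -0.002]]
batten_1 0.96 [325. 276.] 391 [325.5 276. ] [ 8.1 48.6] 4.6 w [ 0.4445 -0.0598  0.02  ]
   len 0.1087 0.0183 dir 175.8 ctr [ 0.4446 -0.0598]
batten_1 0.86 [458. 172.] 572 [458. 174.] [48. 12.] 90.0 w [ 0.6785 -0.361   0.02  ]
   len 0.0281 0.1113 dir 179.0 ctr [ 0.6788 -0.3612]
batten_1 0.83 [394. 206.] 527 [394.4 204.4] [47.5 11.6] 85.9 w [ 0.607  -0.2142  0.02  ]
   len 0.0265 0.1079 dir 3.9000000000000057 ctr [ 0.6072 -0.2142]
batten_1 0.79 [403. 342.] 379 [403.7 344.2] [49.4  8.1] 60.5 w [ 0.2927 -0.2361  0.02  ]
   len 0.0181 0.1115 dir 29.900000000000006 ctr [ 0.2925 -0.2362]
batten_1 0.7 [365. 277.] 464 [362.1 277.5] [49.8 10.2] 84.3 w [ 0.4417 -0.1417  0.02  ]
   len 0.023 0.1114 dir 6.0 ctr [ 0.4418 -0.1418]
batten_1 0.66 [399. 270.] 383 [399.1 271.6] [47.6  8.9] 82.4 w [ 0.4553 -0.2249  0.02  ]
   len 0.02 0.107 dir 7.800000000000011 ctr [ 0.4554 -0.2249]
batten_1 0.58 [364. 199.] 524 [363.1 202.7] [11.5 48. ] 10.8 w [ 0.6102 -0.1433  0.02  ]
   len 0.1093 0.0261 dir 169.4 ctr [ 
[... 156 characters left out ...]
6.6 w [ 0.4733 -0.4015  0.025 ]
knob 0.73 [215. 230.] 868 [221.5 227.5] [24.  63.6] 45.0 w [0.5468 0.1652 0.085 ]
cam 0.82 [215. 230.] 941 [222.2 227.6] [23.4 64.6] 46.0 w [0.5507 0.1731 0.03  ]
cam 0.24 [400. 270.] 378 [398.8 272.2] [49.   8.4] 80.5 w [ 0.454 -0.223  0.03 ]
bottle_a 0.85 [290. 137.] 867 [287.5 134.5] [35. 29.] 90.0 w [0.752  0.0257 0.08  ]
bottle_a 0.68 [335. 137.] 886 [336.  138.5] [37. 28.] 90.0 w [ 0.7437 -0.0802  0.08  ]
bottle_a 0.45 [217. 231.] 904 [222.3 227.8] [24.  64.3] 45.0 w [0.5466 0.1644 0.08  ]
jar 0.97 [405. 155.] 1110 [402.7 153.9] [33. 41.] 36.9 w [ 0.7151 -0.2286  0.06  ]
follower 0.78 [183. 232.] 1279 [185.5 237.5] [77. 21.] 90.0 w [0.5272 0.2539 0.04  ]
```

View pics/c0.png

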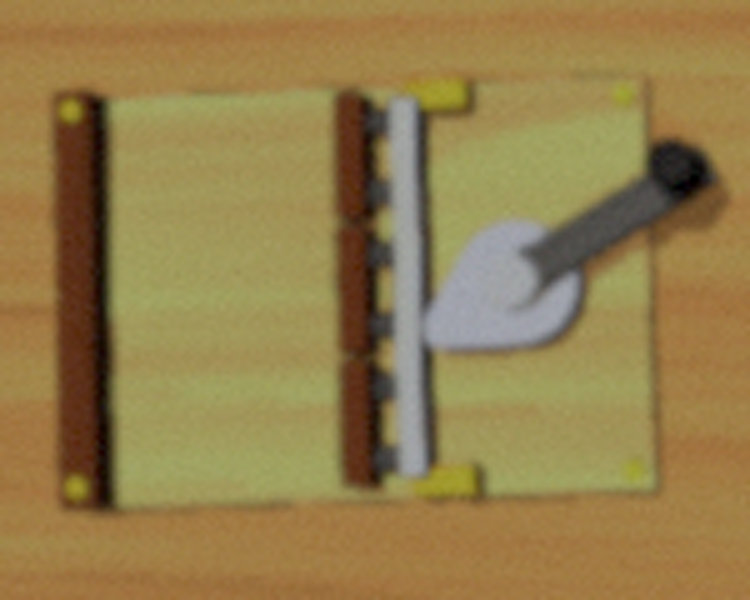

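View pics/c1.png

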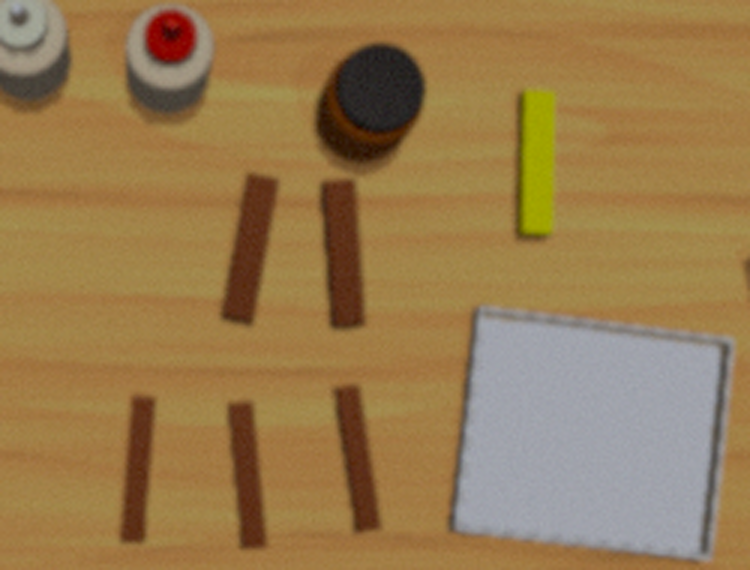

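Run:
```python
from h import *
f=lambda u,v,z:p2w("top",(110+u/5,180+v/5),z)
A=f(645,75,.015);B=f(658,490,.015);C=f(110,100,.015);D=f(120,507,.015)
print('TR',A,'BR',B,'edge',C,D)
for a,b in((A,C),(B,D)):
    e=b-a;print('ydir',np.degrees(np.arctan2(e[1],e[0])))
e=A-B;print('xdir',np.degrees(np.arctan2(e[1],e[0])),np.linalg.norm(e))
for u,v,w in((57,92,'TL'),(62,508,'BL')): print(w,f(u,v,.045),f(u,v,.015))
y=np.radians(np.mean([np.degrees(np.arctan2(*(C-A)[1::-1])),np.degrees(np.arctan2(*(D-B)[1::-1]))]))
print('yaw',np.degrees(y)-90)
Y=np.array([np.cos(y),np.sin(y)]);X=np.array([Y[1],-Y[0]])
O=(A+B)[:2]/2+.085*Y
print('O',O,'axis',O-.0285*Y)
kn=f(680,163,.11)[:2];rel=kn-(O-.0285*Y);print('knob',kn,np.linalg.norm(rel),'clampxy',rel@X,rel@Y)
print('hub',f(515,275,.05))
# tray corners (crop1 scale3 offset 280,120), top rim outer
g=lambda u,v:p2w("top",(280+u/3,120+v/3),.025)
T=[g(480,307),g(733,340),g(708,560),g(453,530)]
print('tray',np.mean(T,0),[np.linalg.norm(T[i]-T[(i+1)%4]).round(3) for i in range(4)])
e=T[0]-T[3];print(np.degrees(np.arctan2(e[1],e[0]))); e=T[1]-T[2];print(np.degrees(np.arctan2(e[1],e[0])))
# scene-camera checks of bottles/jar
print('redcap',p2w("top",(336,131),.165),'white',p2w("top",(288,127),.165),'jar lid',p2w("top",(280+379/3,120+88/3),.12))
```

```text
TR [0.62654361 0.138416   0.015     ] BR [0.43821036 0.12939829 0.015     ] edge [0.61443735 0.38842903 0.015     ] [0.42697035 0.37853398 0.015     ]
ydir 92.772240959907
ydir 92.58320570702769
xdir 2.7413226894288614 0.18854901780549999
TL [0.61444395 0.40384467 0.045     ] [0.61816079 0.41414106 0.015     ]
BL [0.42653519 0.3961127  0.045     ] [0.4260269  0.40623523 0.015     ]
yaw 2.677723333467341
O [0.52840595 0.21881434] axis [0.52973742 0.19034545]
knob [0.57682124 0.10941354] 0.09363151895248353 clampxy 0.043251430854344734 -0.08304321206697823
hub [0.53267826 0.18984352 0.05      ]
tray [ 0.47152222 -0.40498734  0.025     ] [np.float64(0.198), np.float64(0.168), np.float64(0.198), np.float64(0.169)]
-7.0846634543109515
-7.118486274476456
redcap [ 0.74006585 -0.07844492  0.165     ] white [0.74786651 0.01971416 0.165     ] jar lid [ 0.71296335 -0.22843402  0.12      ]
```

```bash
python3 -c "
from h import *
plan((0.576,0.110,0.22),30)"
```

```text
n rows 18 turn [   0.  -102.2    0. ] cur [ 0.183  -0.5714  0.2376] phi -72.2 op 0.093
[np.float64(-0.0323), np.float64(0.001), np.float64(-0.0294), np.float64(0.0), np.float64(-5.68), np.float64(0.0)]
[np.float64(-0.0351), np.float64(0.001), np.float64(-0.0261), np.float64(0.0), np.float64(-5.68), np.float64(0.0)]
[np.float64(-0.0375), np.float64(0.001), np.float64(-0.0224), np.float64(0.0), np.float64(-5.68), np.float64(0.0)]
[np.float64(-0.0395), np.float64(0.001), np.float64(-0.0186), np.float64(0.0), np.float64(-5.68), np.float64(0.0)]
[np.float64(-0.0412), np.float64(0.001), np.float64(-0.0146), np.float64(0.0), np.float64(-5.68), np.float64(0.0)]
[np.float64(-0.0424), np.float64(0.001), np.float64(-0.0105), np.float64(0.0), np.float64(-5.68), np.float64(0.0)]
[np.float64(-0.0433), np.float64(0.001), np.float64(-0.0062), np.float64(0.0), np.float64(-5.68), np.float64(0.0)]
[np.float64(-0.0437), np.float64(0.001), np.float64(-0.0019), np.float64(0.0), np.float64(-5.68), np.float64(0.0)]
[np.float64(-0.0436), np.float64(0.001), np.float64(0.0024), np.float64(0.0), np.float64(-5.6
[... 343 characters left out ...]
 np.float64(0.0)]
[np.float64(-0.0393), np.float64(0.001), np.float64(0.0191), np.float64(0.0), np.float64(-5.68), np.float64(0.0)]
[np.float64(-0.0372), np.float64(0.001), np.float64(0.0229), np.float64(0.0), np.float64(-5.68), np.float64(0.0)]
[np.float64(-0.0348), np.float64(0.001), np.float64(0.0265), np.float64(0.0), np.float64(-5.68), np.float64(0.0)]
[np.float64(-0.032), np.float64(0.001), np.float64(0.0298), np.float64(0.0), np.float64(-5.68), np.float64(0.0)]
[np.float64(-0.0289), np.float64(0.001), np.float64(0.0328), np.float64(0.0), np.float64(-5.68), np.float64(0.0)]
[np.float64(-0.0255), np.float64(0.001), np.float64(0.0355), np.float64(0.0), np.float64(-5.68), np.float64(0.0)]
```

Request:
{"method": "carry_out", "body": {"motion": [-0.032,0.001,-0.029,0,-5.7,0,1,-0.035,0.001,-0.026,0,-5.7,0,1,-0.0375,0.001,-0.0225,0,-5.7,0,1,-0.0395,0.001,-0.0185,0,-5.7,0,1,-0.041,0.001,-0.0145,0,-5.7,0,1]}}

```text
t: 1.05
tool_pos: [0.2909, -0.3805, 0.2311]
orientation: [-0.753, 1.74, -1.74]
force: [1.3, -0.1, -0.4]
opening: 0.0932
```

Request:
{"method": "carry_out", "body": {"motion": [-0.0425,0.001,-0.0105,0,-5.7,0,1,-0.0433,0.001,-0.006,0,-5.7,0,1,-0.0437,0.001,-0.002,0,-5.7,0,1,-0.0436,0.001,0.0024,0,-5.7,0,1,-0.043,0.001,0.0067,0,-5.7,0,1]}}

```text
t: 1.55
tool_pos: [0.3994, -0.1815, 0.2271]
orientation: [-1.087, 1.378, -1.386]
force: [0.2, -0.4, -0.1]
opening: 0.0929
```

Request:
{"method": "carry_out", "body": {"motion": [-0.042,0.001,0.011,0,-5.7,0,1,-0.041,0.001,0.015,0,-5.7,0,1,-0.039,0.001,0.019,0,-5.7,0,1,-0.037,0.001,0.023,0,-5.7,0,1,-0.035,0.001,0.0265,0,-5.7,0,1]}}

```text
t: 2.05
tool_pos: [0.5041, 0.0205, 0.2237]
orientation: [-1.328, 0.991, -1.008]
force: [0.6, -0.7, 0.3]
opening: 0.0933
```

```bash
python3 - <<'E'
s=open('h.py').read()
i=s.index("    for i in range(n):")
s=s[:i]+'''    out=[]
    for i in range(n):
        Mi=M@R.from_rotvec(rv*i/n,degrees=True).as_matrix()
        r=[float(v) for v in (Mi.T@((t-p)/n)).round(4)]+[float(v) for v in (rv/n).round(1)]
        out.append(r); print(r)
    pe=t
    return T
'''
open('h.py','w').write(s)
E
python3 -c "
from h import *
plan((0.576,0.110,0.20),30)"
```

```text
n rows 3 turn [ -0.3 -13.9   0.5] cur [0.5041 0.0205 0.2237] phi 16.1 op 0.0933
[-0.0221, 0.0079, 0.0313, -0.1, -4.6, 0.2]
[-0.0195, 0.0079, 0.033, -0.1, -4.6, 0.2]
[-0.0167, 0.0079, 0.0344, -0.1, -4.6, 0.2]
```

Next I approach the knob and descend, stopping partway. Then I'll check the alignment in a picture.

Request:
{"method": "carry_out", "body": {"motion": [-0.022,0.008,0.0313,0,-4.6,0.2,1,-0.0195,0.008,0.033,0,-4.6,0.2,1,-0.0167,0.008,0.0344,0,-4.6,0.1,1,0,0.03,0,0,0,0,0.4,0,0.02,0,0,0,0,0]}}

```text
t: 2.55
tool_pos: [0.5831, 0.122, 0.1525]
orientation: [-1.406, 0.79, -0.807]
force: [-0.1, -0.1, 0.1]
opening: 0.0815
```

Run:
```python
from h import *
im=imaging.read_camera("top");print(plan((0.576,0.110,0.088),30))
s=robot.read_state();p=s['tool_pos'];print(w2p("top",p),s['opening'])
im2=imaging.read_camera("scene")
a=cv2.resize(im[150:300,120:320],(800,600)); cv2.imwrite('pics/k1.png',a)
cv2.imwrite('pics/k1s.png',cv2.resize(im2[130:330,330:600],(800,592)))
```

```text
n rows 2 turn [-0.8  1.2  0.1] cur [0.5818 0.1219 0.1495] phi 31.2 op 0.0776
[0.0036, 0.0307, -0.0059, -0.4, 0.6, 0.0]
[0.0036, 0.0307, -0.0057, -0.4, 0.6, 0.0]
[[ 0.5        0.         0.8660254]
 [-0.8660254  0.         0.5      ]
 [ 0.        -1.         0.       ]]
[237.55216162 208.22178025] 0.0776289323830795
```

View pics/k1s.png

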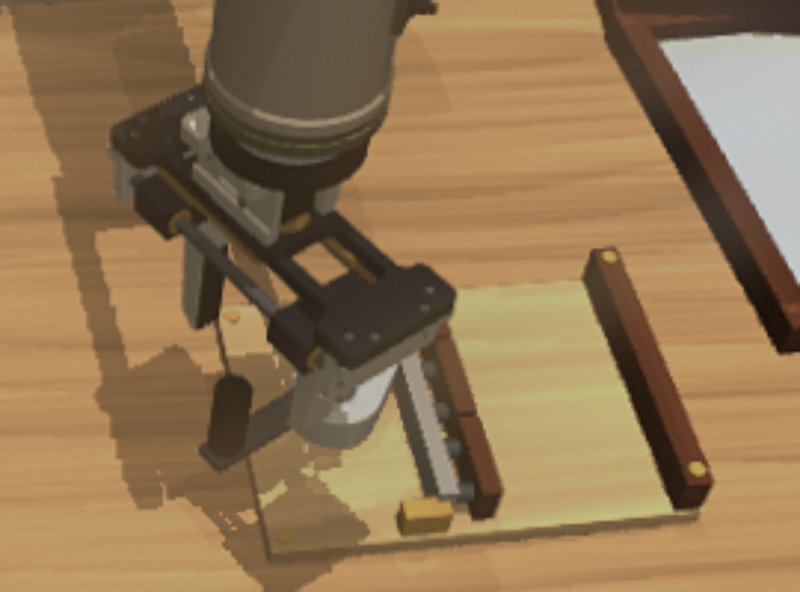

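Run:
```python
from h import *
print(p2w("scene",(330+232/2.963,130+410/2.963),.085), p2w("scene",(330+237/2.963,130+378/2.963),.110))
```

```text
[0.57773918 0.11690279 0.085     ] [0.57409067 0.11776644 0.11      ]
```

Request:
{"method": "carry_out", "body": {"motion": [0.0036,0.031,-0.006,-0.4,0.6,0,0.5,0.0036,0.03,-0.006,-0.4,0.6,0,0.5,0,0,0,0,0,0,0.5,0,0,0,0,0,0,0.5,0,0,0,0,0,0,0.5]}}

```text
t: 3.15
tool_pos: [0.579, 0.1085, 0.0968]
orientation: [-1.408, 0.812, -0.824]
force: [-0.1, -0.1, 0.0]
opening: 0.0698
```

Request:
{"method": "carry_out", "body": {"motion": [0.001,0.008,0,0,0,0,-1,0,0,0,0,0,0,-1,0,0,0,0,0,0,-1,0,0,0,0,0,0,-1,0,0,0,0,0,0,-1], "squeeze": 10}}

```text
t: 3.65
tool_pos: [0.5832, 0.1082, 0.0941]
orientation: [-1.403, 0.805, -0.828]
force: [0.5, -1.0, 0.6]
opening: 0.0341
```

Request:
{"method": "carry_out", "body": {"motion": [0,0,0,0,0,0,-1,0,0,0,0,0,0,-1,0,0,0,0,0,0,-1,0,0,0,0,0,0,-1,0,0,0,0,0,0,-1]}}

```text
t: 4.15
tool_pos: [0.5831, 0.1082, 0.0942]
orientation: [-1.404, 0.805, -0.828]
force: [-0.2, 0.2, 0.9]
opening: 0.0217
```

Request:
{"method": "carry_out", "body": {"motion": [-0.001,0,0.0135,0,-8.2,0,-1,-0.001,0,0.0135,0,-8.2,0,-1,-0.001,0,0.0135,0,-8.2,0,-1,-0.001,0,0.0135,0,-8.2,0,-1,0,0,0,0,0,0,-1]}}

```text
t: 4.65
tool_pos: [0.6192, 0.1473, 0.0943]
orientation: [-1.539, 0.35, -0.369]
force: [1.3, 2.7, 1.4]
opening: 0.022
```

Run:
```python
from h import *
s=robot.read_state();p=s['tool_pos'];print(p,phi(s),s['force'],s['opening']);r=p[:2]-[.5305,.19];print(np.hypot(*r),np.degrees(np.arctan2(r[1],r[0])))
```

```text
[0.61924202 0.14733456 0.09427264] 63.73445609656031 [1.29311052 2.69237081 1.3505738 ] 0.021981024090225596
0.09846565741032931 -25.67734705769783
```

Request:
{"method": "carry_out", "body": {"motion": [-0.0015,0,0.0142,0,-8.5,0,-1,-0.0015,0,0.0142,0,-8.5,0,-1,-0.0015,0,0.0142,0,-8.5,0,-1,-0.0015,0,0.0142,0,-8.5,0,-1,-0.001,0,0.008,0,-4,0,-1]}}

```text
t: 5.15
tool_pos: [0.6275, 0.2068, 0.0943]
orientation: [-1.572, -0.171, 0.144]
force: [5.5, -2.0, -2.7]
opening: 0.022
```

Run:
```python
from h import *
s=robot.read_state();p=s['tool_pos'];print(p,phi(s),s['force'],s['opening']);r=p[:2]-[.5305,.19];print(np.hypot(*r),np.degrees(np.arctan2(r[1],r[0])))
```

```text
[0.62753353 0.2068095  0.09426475] 101.47949707344343 [ 5.50817034 -2.04054848 -2.68520748] 0.022001842832148504
0.09847875533230921 9.828034305220765
```

Request:
{"method": "carry_out", "body": {"motion": [0,0,0,0,0,0,0.3,0,0,0,0,0,0,0.3,0,0,0,0,0,0,0.3,0,-0.04,0,0,0,0,0.3,0,-0.05,0,0,0,0,0.3]}}

```text
t: 5.65
tool_pos: [0.6195, 0.2043, 0.1753]
orientation: [-1.576, -0.144, 0.146]
force: [1.3, 0.4, 0.7]
opening: 0.0567
```

Request:
{"method": "carry_out", "body": {"motion": [0,-0.03,0,0,0,0,0.3,0.045,-0.01,0,0,0,0,0.3,0.045,0,0,0,0,0,0.3,0.045,0,0,0,0,0,0.3,0.04,0,0.0,0,0,0,0.3]}}

```text
t: 6.15
tool_pos: [0.7904, 0.2336, 0.2288]
orientation: [-1.574, -0.14, 0.129]
force: [0.8, 0.5, 1.3]
opening: 0.0604
```

Run:
```python
from h import *
im=imaging.read_camera("scene")
cv2.imwrite('pics/s2.png',im)
print(robot.read_state()['tool_pos'])
im=imaging.read_camera("top");cv2.imwrite('pics/t2.png',im)
```

```text
[0.79465099 0.23365266 0.22252636]
```

View pics/s2.png

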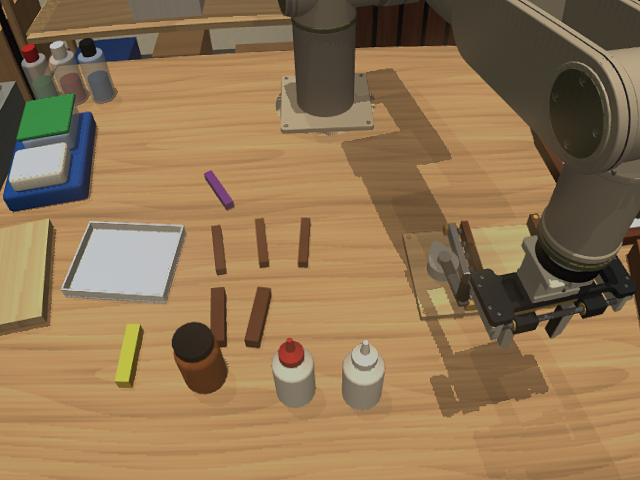

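View pics/t2.png

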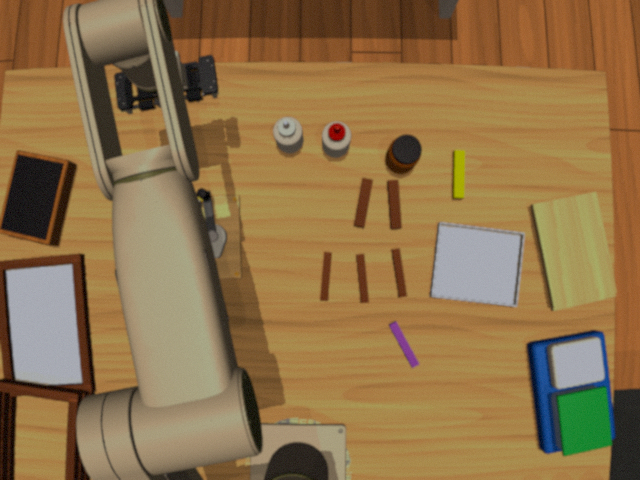

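The lever is now swung open. In the top view the knob is at (204,194), almost straight ahead of the hub at (215,236). Battens are unmoved. I'll start with the batten at (363,203), the thick-looking one, and pinch it to check.

Run:
```python
from h import *
k=p2w("top",(204,194),.11)[:2];r=k-[.5305,.19];a=np.degrees(np.arctan2(r[1],r[0]));print(k,np.hypot(*r),'cam',1.8-np.radians(a-2.7+90))
# batten A refined: z=top .024 width
plan((0.605,-0.143,0.20),90-10.6)
```

```text
[0.61607937 0.20011146] 0.0861746516113089 cam 0.1587198164757173
n rows 10 turn [ 0.5 20.3  0. ] cur [0.7915 0.2331 0.2206] phi 99.7 op 0.0604
[-0.0247, 0.0024, -0.0339, 0.1, 2.0, 0.0]
[-0.0235, 0.0024, -0.0347, 0.1, 2.0, 0.0]
[-0.0223, 0.0023, -0.0356, 0.1, 2.0, 0.0]
[-0.021, 0.0023, -0.0363, 0.1, 2.0, 0.0]
[-0.0197, 0.0023, -0.0371, 0.1, 2.0, 0.0]
[-0.0184, 0.0022, -0.0377, 0.1, 2.0, 0.0]
[-0.017, 0.0022, -0.0384, 0.1, 2.0, 0.0]
[-0.0156, 0.0022, -0.0389, 0.1, 2.0, 0.0]
[-0.0142, 0.0021, -0.0395, 0.1, 2.0, 0.0]
[-0.0128, 0.0021, -0.04, 0.1, 2.0, 0.0]
```

Request:
{"method": "carry_out", "body": {"motion": [-0.0247,0,-0.034,0,2,0,0.6,-0.0235,0,-0.0347,0,2,0,0.6,-0.0225,0,-0.0356,0,2,0,0.6,-0.021,0,-0.0363,0,2,0,0.6,-0.02,0,-0.037,0,2,0,0.6]}}

```text
t: 6.75
tool_pos: [0.6911, 0.0441, 0.2121]
orientation: [-1.58, 0.02, -0.003]
force: [0.8, -0.3, 0.5]
opening: 0.0745
```

Request:
{"method": "carry_out", "body": {"motion": [-0.0184,0,-0.0377,0,2,0,0.6,-0.017,0,-0.0384,0,2,0,0.6,-0.0156,0,-0.0389,0,2,0,0.6,-0.0142,0,-0.0395,0,2,0,0.6,-0.0128,0,-0.04,0,2,0,0.6]}}

```text
t: 7.25
tool_pos: [0.5846, -0.1499, 0.2163]
orientation: [-1.574, 0.17, -0.157]
force: [-0.5, -0.6, -0.5]
opening: 0.0742
```

Run:
```python
from h import *
plan((0.600,-0.143,0.09),79.4)
```

```text
n rows 3 turn [ 0.6 -1.3 -0.4] cur [ 0.5846 -0.1499  0.2163] phi 78.1 op 0.0742
[0.0049, 0.042, 0.0038, 0.2, -0.4, -0.1]
[0.0048, 0.0421, 0.0036, 0.2, -0.4, -0.1]
[0.0047, 0.0421, 0.0034, 0.2, -0.4, -0.1]
```

Request:
{"method": "carry_out", "body": {"motion": [0.005,0.042,0.004,0.2,-0.4,-0.1,0.1,0.005,0.042,0.0036,0.2,-0.4,-0.1,0.1,0.0047,0.042,0.0034,0.2,-0.4,-0.1,0.1,0,0,0,0,0,0,0.1,0,0,0,0,0,0,0.1]}}

```text
t: 7.75
tool_pos: [0.5952, -0.151, 0.0935]
orientation: [-1.568, 0.159, -0.168]
force: [0.5, 0.1, 1.4]
opening: 0.0513
```

Run:
```python
from h import *
plan((0.602,-0.143,0.024),79.4,step=.025)
im=imaging.read_camera("scene")
cv2.imwrite('pics/s3.png',cv2.resize(im[210:390,150:390],(800,600)))
```

```text
n rows 3 turn [ 0.1 -1.3  0.4] cur [ 0.5952 -0.151   0.0935] phi 78.1 op 0.0513
[0.0015, 0.0232, 0.0031, 0.0, -0.4, 0.1]
[0.0016, 0.0232, 0.0031, 0.0, -0.4, 0.1]
[0.0017, 0.0232, 0.0031, 0.0, -0.4, 0.1]
```

View pics/s3.png

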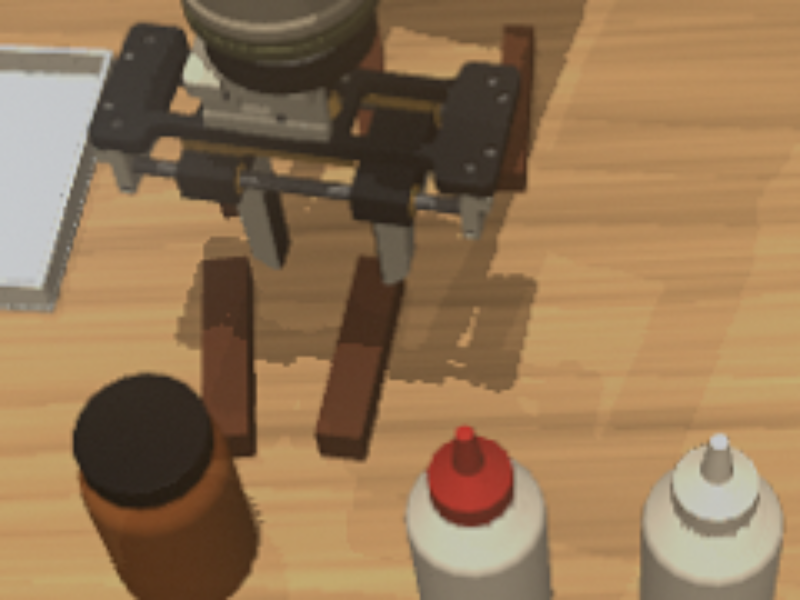

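Request:
{"method": "carry_out", "body": {"motion": [0.0015,0,0.009,0,-1.3,0.4,0.1,0,0.022,0.001,0,0,0,0.1,0,0.02,0,0,0,0,0.1,0,0,0,0,0,0,0.1,0,0,0,0,0,0,0.1]}}

```text
t: 8.3
tool_pos: [0.6065, -0.1407, 0.0644]
orientation: [-1.572, 0.13, -0.153]
force: [1.7, -0.2, 0.1]
opening: 0.0512
```

Run:
```python
from h import *
plan((0.602,-0.143,0.024),79.4,step=.025)
im=imaging.read_camera("scene")
cv2.imwrite('pics/s4.png',cv2.resize(im[210:390,150:390],(800,600)))
```

```text
n rows 2 turn [0.3 0.3 0.9] cur [ 0.6065 -0.1407  0.0644] phi 79.7 op 0.0512
[-0.0023, 0.0202, -0.0014, 0.1, 0.1, 0.4]
[-0.0022, 0.0202, -0.0015, 0.1, 0.1, 0.4]
```

View pics/s4.png

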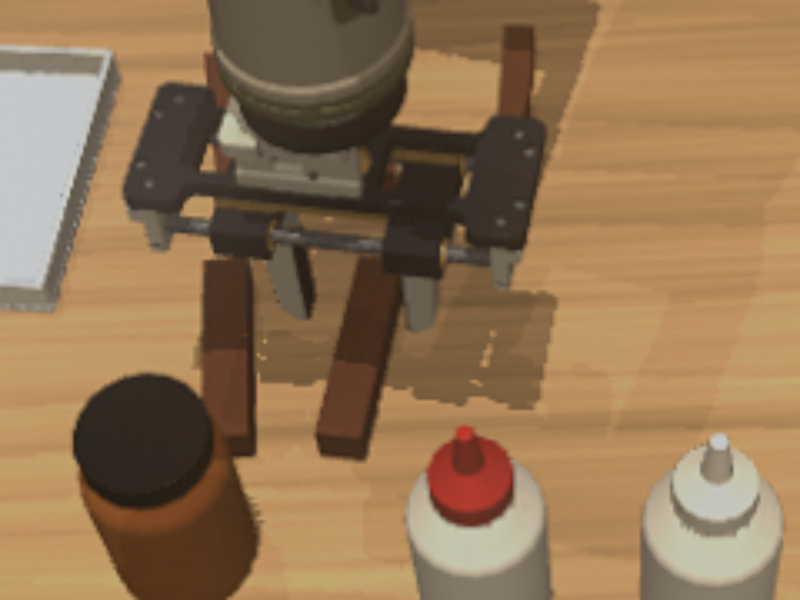

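Request:
{"method": "carry_out", "body": {"motion": [-0.002,0.02,-0.0015,0.1,0.1,0.4,0.1,-0.002,0.019,-0.0015,0.1,0.1,0.4,0.1,0,0,0,0,0,0,0.1,0,0,0,0,0,0,0.1,0,0,0,0,0,0,0.1]}}

```text
t: 8.85
tool_pos: [0.6034, -0.1438, 0.0245]
orientation: [-1.567, 0.142, -0.147]
force: [-0.5, -0.3, 0.2]
opening: 0.0515
```

Request:
{"method": "carry_out", "body": {"motion": [0,0,0,0,0,0,-1,0,0,0,0,0,0,-1,0,0,0,0,0,0,-1,0,0,0,0,0,0,-1,0,0,0,0,0,0,-1], "squeeze": 20}}

```text
t: 9.35
tool_pos: [0.6043, -0.1441, 0.026]
orientation: [-1.568, 0.141, -0.148]
force: [0.5, 0.8, -0.7]
opening: 0.0238
```

Pinch reads 23.8 mm, so this batten is thick and goes to the clamp at x = -60.

Request:
{"method": "carry_out", "body": {"motion": [0,-0.02,0,0,0,0,-1,0,-0.04,0,0,0,0,-1,0,-0.045,0,0,0,0,-1,0,-0.045,0,0,0,0,-1,0,0,0,0,0,0,-1], "squeeze": 30}}

```text
t: 9.85
tool_pos: [0.6015, -0.143, 0.1786]
orientation: [-1.566, 0.145, -0.144]
force: [1.1, -0.3, -0.0]
opening: 0.0236
```

```bash
cat >> h.py <<'E'
O=np.array([.5284,.2180]);yw=np.radians(2.68);CX=np.array([np.cos(yw),np.sin(yw)]);CY=np.array([-CX[1],CX[0]])
def cl(x,y): return O+x*CX+y*CY
def tocl(p): d=np.array(p)[:2]-O; return np.array([d@CX,d@CY])
E
python3 - <<'E'
from h import *
t=cl(-.06,.108);print(t)
plan((*t,.15),2.7)
E
```

```text
[0.46341579 0.32307641]
n rows 11 turn [ 0.1 76.8 -0. ] cur [ 0.6015 -0.143   0.1786] phi 79.5 op 0.0236
[-0.0201, 0.0026, 0.0394, 0.0, 7.0, -0.0]
[-0.0247, 0.0026, 0.0366, 0.0, 7.0, -0.0]
[-0.029, 0.0026, 0.0334, 0.0, 7.0, -0.0]
[-0.0328, 0.0026, 0.0296, 0.0, 7.0, -0.0]
[-0.0362, 0.0026, 0.0254, 0.0, 7.0, -0.0]
[-0.039, 0.0026, 0.0208, 0.0, 7.0, -0.0]
[-0.0412, 0.0026, 0.0159, 0.0, 7.0, -0.0]
[-0.0429, 0.0026, 0.0108, 0.0, 7.0, -0.0]
[-0.0438, 0.0026, 0.0055, 0.0, 7.0, -0.0]
[-0.0442, 0.0026, 0.0001, 0.0, 7.0, -0.0]
[-0.0439, 0.0026, -0.0053, 0.0, 7.0, -0.0]
```

Request:
{"method": "carry_out", "body": {"motion": [-0.02,0.001,0.0394,0,7,0,-1,-0.0247,0.001,0.0366,0,7,0,-1,-0.029,0.001,0.0334,0,7,0,-1,-0.0328,0.001,0.0296,0,7,0,-1,-0.0362,0.001,0.0254,0,7,0,-1]}}

```text
t: 10.35
tool_pos: [0.5407, 0.0697, 0.1738]
orientation: [-1.474, 0.639, -0.648]
force: [0.4, -0.2, -0.2]
opening: 0.0238
```

Request:
{"method": "carry_out", "body": {"motion": [-0.039,0.002,0.0208,0,7,0,-1,-0.0412,0.002,0.0159,0,7,0,-1,-0.0429,0.002,0.0108,0,7,0,-1,-0.0438,0.002,0.0055,0,7,0,-1,-0.044,0.002,0,0,7,0,-1]}}

```text
t: 10.85
tool_pos: [0.4822, 0.2917, 0.1604]
orientation: [-1.258, 1.124, -1.133]
force: [1.0, 0.1, -1.4]
opening: 0.0237
```

Run:
```python
from h import *
t=cl(-.06,.108)
plan((*t,.11),2.7)
```

```text
n rows 2 turn [-0.2  3.6  0.2] cur [0.4822 0.2917 0.1604] phi 6.3 op 0.0237
[-0.0167, 0.0251, -0.0077, -0.1, 1.8, 0.1]
[-0.0164, 0.0252, -0.0082, -0.1, 1.8, 0.1]
```

Request:
{"method": "carry_out", "body": {"motion": [-0.0167,0.025,-0.008,0,1.8,0,-1,-0.0164,0.025,-0.008,0,1.8,0,-1,0,0,0,0,0,0,-1,0,0,0,0,0,0,-1,0,0,0,0,0,0,-1]}}

```text
t: 11.35
tool_pos: [0.4598, 0.3296, 0.1076]
orientation: [-1.23, 1.17, -1.177]
force: [-0.2, -0.2, -0.5]
opening: 0.0241
```

Run:
```python
from h import *
im=imaging.read_camera("scene")
t=cl(-.06,.108)
plan((*t,.046),2.7,step=.025)
cv2.imwrite('pics/s5.png',cv2.resize(im[180:345,390:610],(800,600)))
```

```text
n rows 3 turn [-0.3  0.   0.1] cur [0.4602 0.3296 0.1081] phi 2.7 op 0.0239
[0.0022, 0.0207, 0.0009, -0.1, 0.0, 0.0]
[0.0022, 0.0207, 0.0009, -0.1, 0.0, 0.0]
[0.0022, 0.0207, 0.0009, -0.1, 0.0, 0.0]
```

View pics/s5.png

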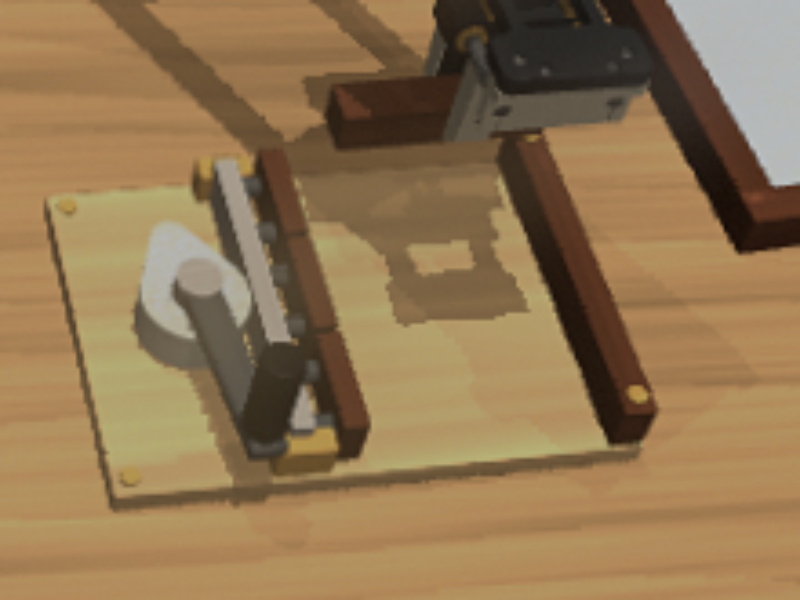

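Run:
```python
from h import *
q=lambda u,v,z: tocl(p2w("scene",(390+u/3.636,180+v/3.636),z))
print('batten front top corners',q(330,83,.106),q(345,108,.106),'tcp',tocl((.4602,.3296)))
print('pad top face edge far',q(283,150,.047),'near',q(367,420,.047),'endstop top inner',q(503,160,.045),q(612,440,.045),'plate corners',q(45,200,.015),q(115,500,.015),q(640,453,.015))
print('endstop outer',q(540,137,.045),q(655,408,.045))
```

```text
batten front top corners [-0.07287423  0.05080698] [-0.05551936  0.05381745] tcp [-0.06290724  0.11466682]
pad top face edge far [-0.08149059  0.03918719] near [0.08958172 0.03749053] endstop top inner [-0.06456443  0.15576148] [0.11299326 0.15403998] plate corners [-0.08686362 -0.08386922] [ 0.10087089 -0.08298194] [0.10383037 0.18179573]
endstop outer [-0.07838489  0.18127321] [0.09760063 0.18187035]
```

Request:
{"method": "carry_out", "body": {"motion": [0.006,0.02,0.004,0,0,0,-1,0.001,0.02,0.001,0,0,0,-1,0,0.0,0,0,0,0,-1,0,0,0,0,0,0,-1,0,0,0,0,0,0,-1]}}

```text
t: 11.9
tool_pos: [0.4722, 0.3212, 0.0744]
orientation: [-1.217, 1.168, -1.182]
force: [-0.5, -0.5, -1.4]
opening: 0.0238
```

Run:
```python
from h import *
t=cl(-.058,.109)
plan((*t,.042),2.7,step=.025)
print(tocl(robot.read_state()['tool_pos']))
im=imaging.read_camera("scene")
cv2.imwrite('pics/s6.png',cv2.resize(im[180:345,390:610],(800,600)))
```

```text
n rows 2 turn [-0.8 -0.2 -0.1] cur [0.4722 0.3212 0.0744] phi 2.5 op 0.0238
[-0.0016, 0.0161, -0.0036, -0.4, -0.1, -0.1]
[-0.0016, 0.0162, -0.0035, -0.4, -0.1, -0.1]
[-0.05128329  0.10571503]
```

View pics/s6.png

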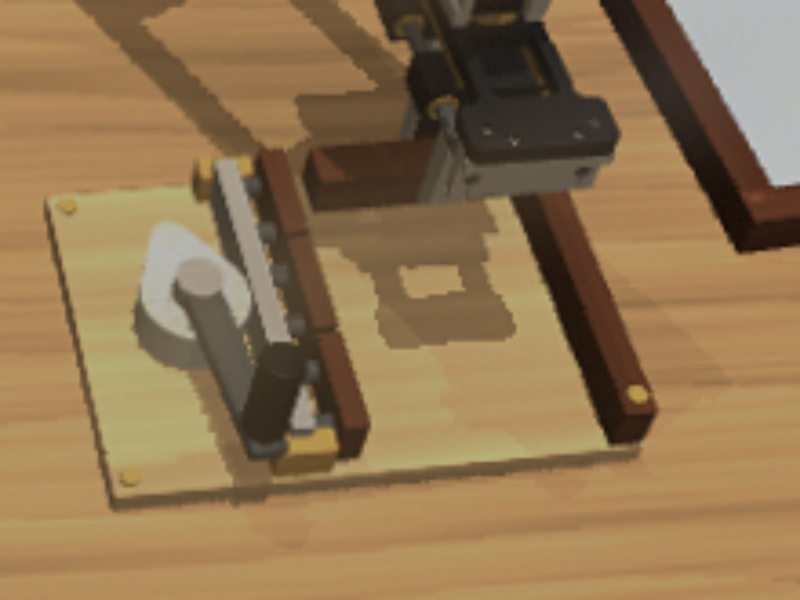

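Request:
{"method": "carry_out", "body": {"motion": [-0.0016,0.014,-0.0035,-0.4,0,0,-1,-0.0016,0.01,-0.0025,-0.4,0,0,-1,0,0,0,0,0,0,-1,0,0.0,0,0,0,0,-1,0,0,0,0,0,0,-1]}}

```text
t: 12.45
tool_pos: [0.4667, 0.3255, 0.0501]
orientation: [-1.226, 1.177, -1.175]
force: [-0.5, -0.3, -0.7]
opening: 0.024
```

Run:
```python
from h import *
s=robot.read_state();print(tocl(s['tool_pos']),s['tool_pos'],s['force'])
im=imaging.read_camera("scene")
cv2.imwrite('pics/s7.png',cv2.resize(im[180:345,390:610],(800,600)))
```

```text
[-0.05657566  0.11025159] [0.4667311  0.32548565 0.05014061] [-0.45257562 -0.28016429 -0.65267051]
```

View pics/s7.png

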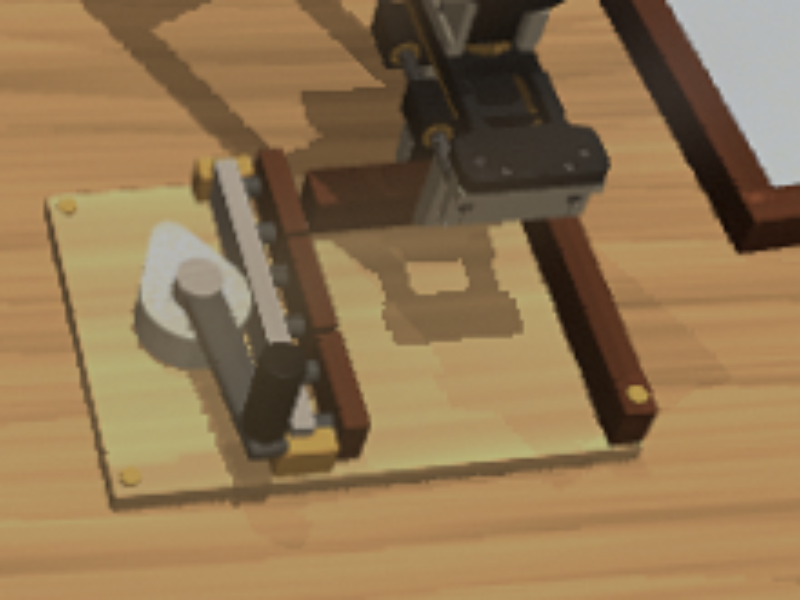

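Run:
```python
from h import *
q=lambda u,v,z: tocl(p2w("scene",(390+u/3.636,180+v/3.636),z))
print(q(306,172,.048),q(318,195,.048),q(312,230,.024))
```

```text
[-0.06452075  0.04703824] [-0.04859     0.04927427] [-0.04492217  0.0497274 ]
```

Request:
{"method": "carry_out", "body": {"motion": [0,0.008,0,0,0,0,-1,0,0,0,0,0,0,-1,0,0,0,0,0,0,-0.1,0,0,0,0,0,0,-0.1,0,0,0,0,0,0,-0.1]}}

```text
t: 13.0
tool_pos: [0.4674, 0.3258, 0.0423]
orientation: [-1.225, 1.176, -1.175]
force: [0.1, -0.0, -0.4]
opening: 0.0402
```

Request:
{"method": "carry_out", "body": {"motion": [0,0,0,0,0,0,-0.1,0,-0.02,0,0,0,0,-0.1,0,-0.045,0,0,0,0,0,0,-0.045,0,0,0,0,0.1,0,-0.045,0,0,0,0,0.1]}}

```text
t: 13.5
tool_pos: [0.462, 0.3222, 0.1931]
orientation: [-1.241, 1.183, -1.174]
force: [1.0, 0.5, -0.2]
opening: 0.051
```

Run:
```python
from h import *
im=imaging.read_camera("scene")
cv2.imwrite('pics/s8.png',cv2.resize(im[180:345,390:610],(800,600)))
# target batten B (0.607,-0.214), dir 3.9 -> jaws 93.9; grip at x .598
plan((.600,-.2145,.20),93.9)
```

```text
n rows 13 turn [ -0.1 -91.4  -0.1] cur [0.4657 0.3244 0.2029] phi 2.5 op 0.0511
[0.0419, 0.0001, 0.0085, -0.0, -7.0, -0.0]
[0.0426, 0.0001, 0.0033, -0.0, -7.0, -0.0]
[0.0427, 0.0001, -0.0019, -0.0, -7.0, -0.0]
[0.0421, 0.0002, -0.0071, -0.0, -7.0, -0.0]
[0.0409, 0.0002, -0.0122, -0.0, -7.0, -0.0]
[0.0391, 0.0002, -0.0172, -0.0, -7.0, -0.0]
[0.0367, 0.0002, -0.0218, -0.0, -7.0, -0.0]
[0.0338, 0.0002, -0.0262, -0.0, -7.0, -0.0]
[0.0303, 0.0002, -0.0301, -0.0, -7.0, -0.0]
[0.0264, 0.0002, -0.0336, -0.0, -7.0, -0.0]
[0.0221, 0.0002, -0.0366, -0.0, -7.0, -0.0]
[0.0175, 0.0002, -0.039, -0.0, -7.0, -0.0]
[0.0126, 0.0002, -0.0408, -0.0, -7.0, -0.0]
```

View pics/s8.png

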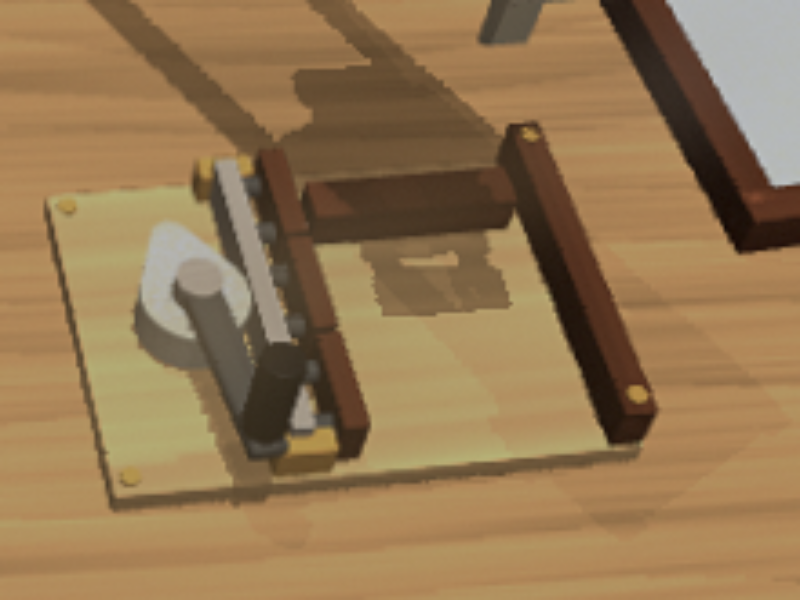

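The batten lies well in the clamp, at crop (410,205), with clear gaps at both ends. Next is batten B at top-view (394,205).

Request:
{"method": "carry_out", "body": {"motion": [0.042,0,0.0085,0,-7,0,0.1,0.0426,0,0.0033,0,-7,0,0.1,0.0427,0,-0.002,0,-7,0,0.1,0.042,0,-0.007,0,-7,0,0.1,0.041,0,-0.012,0,-7,0,0.1]}}

```text
t: 14.05
tool_pos: [0.5229, 0.1181, 0.2098]
orientation: [-1.443, 0.684, -0.697]
force: [0.1, 0.2, 0.4]
opening: 0.0511
```

Request:
{"method": "carry_out", "body": {"motion": [0.039,0,-0.017,0,-7,0,0.1,0.0367,0,-0.022,0,-7,0,0.1,0.034,0,-0.026,0,-7,0,0.1,0.03,0,-0.03,0,-7,0,0.1,0.0265,0,-0.0335,0,-7,0,0.1]}}

```text
t: 14.55
tool_pos: [0.5839, -0.0959, 0.21]
orientation: [-1.551, 0.182, -0.209]
force: [0.9, 0.1, 1.4]
opening: 0.051
```

Request:
{"method": "carry_out", "body": {"motion": [0.022,0,-0.0366,0,-7,0,0.1,0.0175,0,-0.039,0,-7,0,0.1,0.0126,0,-0.04,0,-7,0,0.1,0,0,0,0,0,0,0.1,0,0,0,0,0,0,0.1]}}

```text
t: 15.05
tool_pos: [0.6227, -0.2295, 0.2082]
orientation: [-1.562, -0.119, 0.087]
force: [-0.1, 0.6, -0.1]
opening: 0.0512
```

```bash
cat >> h.py <<'E'
def battens(name="top",h=.02):
    for d in models.outline_of(name,"batten_1"):
        ys,xs=np.nonzero(d['pixels'])
        if len(xs)<50: continue
        r=cv2.minAreaRect(np.stack([xs,ys],1).astype(np.float32)); W=np.array([p2w(name,c,h)[:2] for c in cv2.boxPoints(r)])
        e1=W[1]-W[0];e2=W[2]-W[1];L=e1 if np.linalg.norm(e1)>np.linalg.norm(e2) else e2
        print(round(d['confidence'],2),np.round(r[0]),'len',np.linalg.norm(e1).round(3),np.linalg.norm(e2).round(3),'dir',np.degrees(np.arctan2(L[1],L[0])).round(1)%180,'ctr',W.mean(0).round(4))
E
python3 - <<'E'
from h import *
im=imaging.read_camera("scene"); cv2.imwrite('pics/s9.png',cv2.resize(im[180:390,50:330],(800,600)))
battens("scene")
plan((.600,-.2145,.10),93.9)
E
```

```text
0.88 [261. 242.] len 0.02 0.121 dir 4.7 ctr [ 0.4496 -0.1422]
0.85 [219. 251.] len 0.02 0.109 dir 7.2 ctr [ 0.4679 -0.2216]
0.78 [218. 316.] len 0.029 0.121 dir 3.4 ctr [ 0.6132 -0.2131]
0.72 [502. 236.] len 0.122 0.046 dir 91.7 ctr [0.4629 0.3229]
0.68 [129. 356.] len 0.124 0.037 dir 178.3 ctr [ 0.6851 -0.3602]
0.64 [304. 242.] len 0.122 0.02 dir 175.7 ctr [ 0.453  -0.0604]
0.52 [210. 178.] len 0.024 0.046 dir 28.0 ctr [ 0.2699 -0.2547]
n rows 3 turn [-0.3  3.7  1.2] cur [ 0.6226 -0.2285  0.2084] phi 97.6 op 0.0512
[-0.0076, 0.036, 0.0054, -0.1, 1.2, 0.4]
[-0.0074, 0.0361, 0.0053, -0.1, 1.2, 0.4]
[-0.0073, 0.0361, 0.0052, -0.1, 1.2, 0.4]
```

View pics/s9.png

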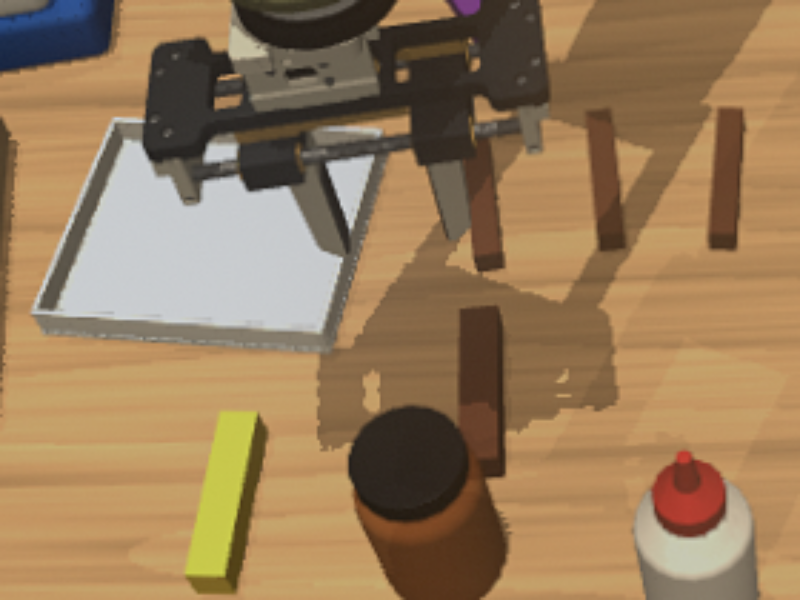

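Request:
{"method": "carry_out", "body": {"motion": [-0.0095,0.036,0.0054,0,1.2,0.4,0.2,-0.0085,0.036,0.0053,0,1.2,0.4,0.2,-0.0075,0.036,0.0052,0,1.2,0.3,0.2,0,0,0,0,0,0,0.2,0,0,0,0,0,0,0.2]}}

```text
t: 15.65
tool_pos: [0.5985, -0.2086, 0.1022]
orientation: [-1.567, -0.061, 0.05]
force: [-1.2, -0.2, 1.4]
opening: 0.056
```

Run:
```python
from h import *
im=imaging.read_camera("scene"); cv2.imwrite('pics/s10.png',cv2.resize(im[180:390,50:330],(800,600)))
plan((.597,-.2145,.025),93.9,step=.025)
```

```text
n rows 4 turn [-0.2  0.1  0.4] cur [ 0.5983 -0.2084  0.1019] phi 94.0 op 0.0555
[-0.0006, 0.0192, -0.0016, -0.0, 0.0, 0.1]
[-0.0005, 0.0192, -0.0015, -0.0, 0.0, 0.1]
[-0.0005, 0.0192, -0.0015, -0.0, 0.0, 0.1]
[-0.0005, 0.0192, -0.0015, -0.0, 0.0, 0.1]
```

View pics/s10.png

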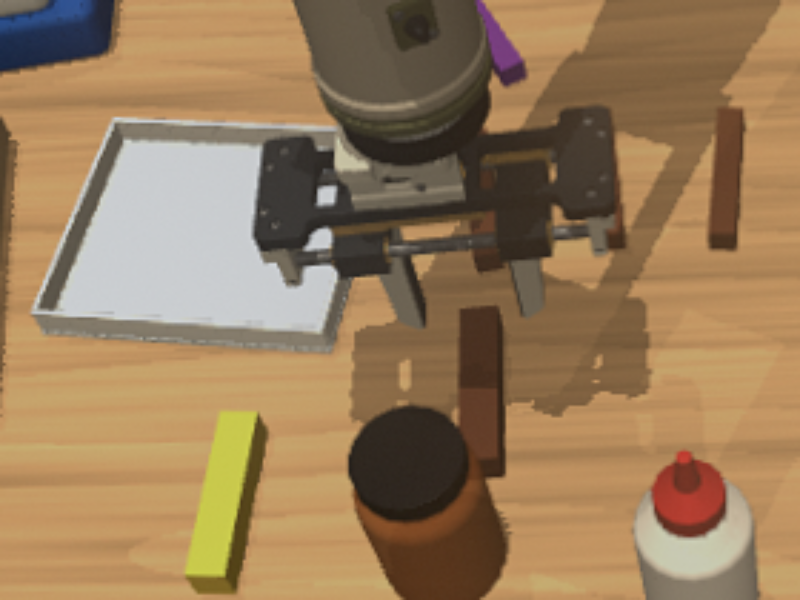

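Request:
{"method": "carry_out", "body": {"motion": [0,0.019,-0.003,0,0,0.1,0.2,0,0.019,-0.002,0,0,0.1,0.2,0,0.019,-0.0015,0,0,0.1,0.2,0,0.017,0,0,0,0,0.2,0,0,0,0,0,0,0.2]}}

```text
t: 16.2
tool_pos: [0.6046, -0.2176, 0.0289]
orientation: [-1.572, -0.065, 0.048]
force: [-0.3, 0.1, -0.0]
opening: 0.056
```

Request:
{"method": "carry_out", "body": {"motion": [0,0,0,0,0,0,-1,0,0,0,0,0,0,-1,0,0,0,0,0,0,-1,0,0,0,0,0,0,-1,0,0,0,0,0,0,-1], "squeeze": 20}}

```text
t: 16.7
tool_pos: [0.6065, -0.219, 0.0314]
orientation: [-1.574, -0.067, 0.044]
force: [-0.4, 0.4, 0.2]
opening: 0.0238
```

Thick (23.8 mm), but the grip is shallow, so I'll re-grip lower.

Request:
{"method": "carry_out", "body": {"motion": [0,0,0,0,0,0,0,0,0,0,0,0,0,0,0,0.008,0.002,0,0,0,0,0,0.001,0,0,0,0,0,0,0.0,0,0,0,0,-1]}}

```text
t: 17.2
tool_pos: [0.6072, -0.2171, 0.0228]
orientation: [-1.575, -0.069, 0.043]
force: [0.3, -0.1, -0.1]
opening: 0.0421
```

Request:
{"method": "carry_out", "body": {"motion": [0,0,0,0,0,0,-1,0,0,0,0,0,0,-1,0,0,0,0,0,0,-1,0,0,0,0,0,0,-1,0,0,0,0,0,0,-1], "squeeze": 30}}

```text
t: 17.7
tool_pos: [0.6069, -0.2169, 0.0223]
orientation: [-1.574, -0.068, 0.044]
force: [0.1, 0.5, 0.9]
opening: 0.0238
```

Request:
{"method": "carry_out", "body": {"motion": [0,-0.02,0,0,0,0,-1,0,-0.04,0,0,0,0,-1,0,-0.045,0,0,0,0,-1,0,-0.045,0,0,0,0,-1,0,0,0,0,0,0,-1]}}

```text
t: 18.2
tool_pos: [0.6024, -0.2155, 0.1746]
orientation: [-1.571, -0.064, 0.048]
force: [0.3, -0.6, 0.5]
opening: 0.0241
```

Run:
```python
from h import *
t=cl(.060,.1035);print(t)
plan((*t,.16),2.7)
```

```text
[0.58349495 0.32419226]
n rows 13 turn [-0.4 91.4  0.5] cur [ 0.6024 -0.2155  0.1746] phi 94.1 op 0.0241
[0.0015, 0.0011, 0.0415, -0.0, 7.0, 0.0]
[-0.0036, 0.001, 0.0414, -0.0, 7.0, 0.0]
[-0.0086, 0.001, 0.0406, -0.0, 7.0, 0.0]
[-0.0135, 0.001, 0.0393, -0.0, 7.0, 0.0]
[-0.0182, 0.001, 0.0373, -0.0, 7.0, 0.0]
[-0.0227, 0.001, 0.0348, -0.0, 7.0, 0.0]
[-0.0268, 0.001, 0.0318, -0.0, 7.0, 0.0]
[-0.0305, 0.001, 0.0283, -0.0, 7.0, 0.0]
[-0.0337, 0.001, 0.0243, -0.0, 7.0, 0.0]
[-0.0364, 0.001, 0.02, -0.0, 7.0, 0.0]
[-0.0386, 0.0011, 0.0154, -0.0, 7.0, 0.0]
[-0.0402, 0.0011, 0.0106, -0.0, 7.0, 0.0]
[-0.0412, 0.0011, 0.0056, -0.0, 7.0, 0.0]
```

Request:
{"method": "carry_out", "body": {"motion": [0.0015,-0.003,0.0415,0,7,0,-1,-0.0036,-0.003,0.0414,0,7,0,-1,-0.0086,0,0.0406,0,7,0,-1,-0.0135,0,0.0393,0,7,0,-1,-0.0182,0,0.0373,0,7,0,-1]}}

```text
t: 18.7
tool_pos: [0.5977, -0.0083, 0.1826]
orientation: [-1.524, 0.432, -0.459]
force: [0.5, -0.1, -1.2]
opening: 0.0237
```

Request:
{"method": "carry_out", "body": {"motion": [-0.0227,0,0.0348,0,7,0,-1,-0.0268,0,0.0318,0,7,0,-1,-0.0305,0,0.0283,0,7,0,-1,-0.0337,0,0.0243,0,7,0,-1,-0.0364,0,0.02,0,7,0,-1]}}

```text
t: 19.2
tool_pos: [0.5962, 0.2079, 0.1805]
orientation: [-1.354, 0.922, -0.95]
force: [0.3, -0.7, 0.1]
opening: 0.0238
```

Request:
{"method": "carry_out", "body": {"motion": [-0.0386,0,0.0154,0,7,0,-1,-0.04,0,0.0106,0,7,0,-1,-0.041,0,0.0056,0,7,0,-1,0,0,0,0,0,0,-1,0,0,0,0,0,0,-1]}}

```text
t: 19.7
tool_pos: [0.596, 0.3435, 0.1771]
orientation: [-1.193, 1.208, -1.232]
force: [-0.7, -0.4, 0.2]
opening: 0.024
```

Run:
```python
from h import *
t=cl(.060,.1035)
plan((*t,.085),2.7)
```

```text
n rows 3 turn [-0.9 -3.6  0.2] cur [0.596  0.3435 0.1771] phi -0.9 op 0.024
[0.0064, 0.0307, -0.0045, -0.3, -1.2, 0.1]
[0.0063, 0.0307, -0.0045, -0.3, -1.2, 0.1]
[0.0063, 0.0307, -0.0045, -0.3, -1.2, 0.1]
```

Request:
{"method": "carry_out", "body": {"motion": [0.0064,0.03,-0.0045,-0.3,-1.2,0.1,-1,0.0063,0.03,-0.0045,-0.3,-1.2,0.1,-1,0.006,0.028,-0.0045,-0.3,-1.2,0,-1,0,0,0,0,0,0,-1,0,0,0,0,0,0,-1]}}

```text
t: 20.2
tool_pos: [0.585, 0.3202, 0.0881]
orientation: [-1.231, 1.17, -1.173]
force: [0.2, 0.6, 0.6]
opening: 0.0235
```

Run:
```python
from h import *
t=cl(.060,.1035)
plan((*t,.045),2.7,step=.025)
print(tocl(robot.read_state()['tool_pos']))
im=imaging.read_camera("scene")
cv2.imwrite('pics/s11.png',cv2.resize(im[180:345,390:610],(800,600)))
```

```text
n rows 2 turn [-0.1  0.2  0. ] cur [0.585  0.3202 0.0881] phi 2.9 op 0.0235
[-0.0021, 0.0216, -0.0007, -0.1, 0.1, 0.0]
[-0.0021, 0.0216, -0.0007, -0.1, 0.1, 0.0]
[0.06128282 0.09940844]
```

View pics/s11.png

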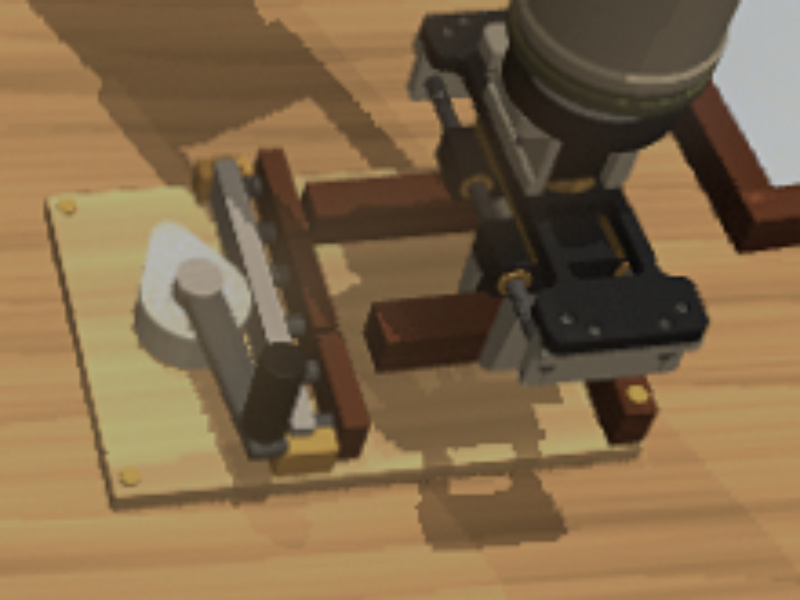

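Run:
```python
from h import *
q=lambda u,v,z: tocl(p2w("scene",(390+u/3.636,180+v/3.636),z))
print(q(371,307,.0898),q(384,338,.0898),q(380,370,.0658))
```

```text
[0.05492573 0.03962967] [0.07315556 0.04085163] [0.07453292 0.04388662]
```

Request:
{"method": "carry_out", "body": {"motion": [-0.0075,0.008,-0.001,0,0.1,0,-1,0,0.018,0,0,0.1,0,-1,0,0.015,0,0,0,0,-1,0,0,0,0,0,0,-1,0,0,0,0,0,0,-1]}}

```text
t: 20.75
tool_pos: [0.5864, 0.3298, 0.0481]
orientation: [-1.223, 1.17, -1.177]
force: [-0.8, 0.7, 0.5]
opening: 0.0236
```

Run:
```python
from h import *
s=robot.read_state();print(tocl(s['tool_pos']),s['tool_pos'],phi(s))
im=imaging.read_camera("scene")
cv2.imwrite('pics/s12.png',cv2.resize(im[180:345,390:610],(800,600)))
```

```text
[0.06320188 0.10894436] [0.58643876 0.32978039 0.04807827] 2.6676310130515173
```

View pics/s12.png

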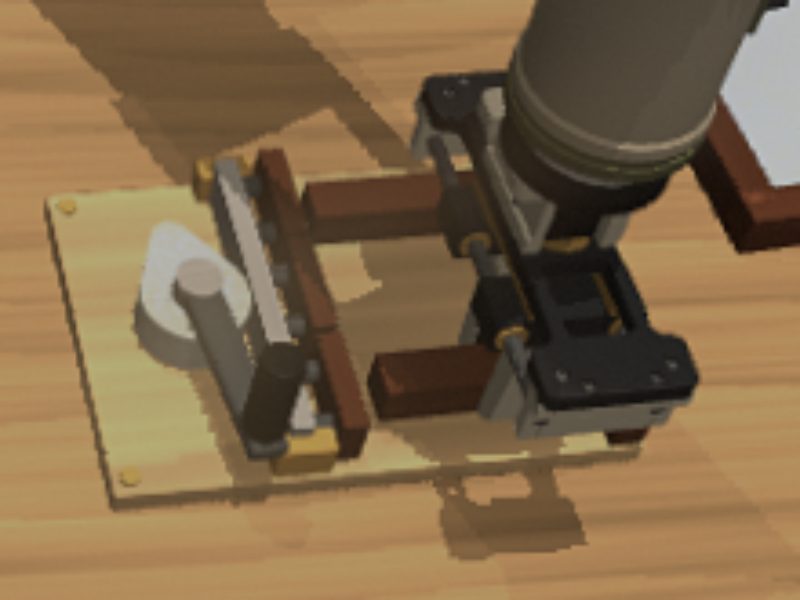

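Request:
{"method": "carry_out", "body": {"motion": [0.002,0.009,-0.001,0,0,0,-1,0,0,0,0,0,0,-1,0,0,0,0,0,0,-0.1,0,0,0,0,0,0,-0.1,0,0,0,0,0,0,-0.1]}}

```text
t: 21.3
tool_pos: [0.5863, 0.3278, 0.0398]
orientation: [-1.221, 1.169, -1.178]
force: [-0.1, 0.5, -0.1]
opening: 0.0402
```

Request:
{"method": "carry_out", "body": {"motion": [0,0,0,0,0,0,-0.1,0,-0.02,0,0,0,0,-0.1,0,-0.045,0,0,0,0,0,0,-0.045,0,0,0,0,0.1,0,-0.045,0,0,0,0,0.1]}}

```text
t: 21.8
tool_pos: [0.5795, 0.3248, 0.189]
orientation: [-1.238, 1.177, -1.175]
force: [-0.0, 0.4, 0.9]
opening: 0.0509
```

Run:
```python
from h import *
im=imaging.read_camera("scene")
cv2.imwrite('pics/s13.png',im)
battens("scene")
# batten C (0.4446,-0.0598) dir 175.8 -> jaws 85.8
plan((.445,-.060,.20),85.8)
```

```text
0.95 [521. 287.] len 0.121 0.043 dir 92.2 ctr [0.5836 0.3287]
0.94 [261. 242.] len 0.019 0.123 dir 4.9 ctr [ 0.4503 -0.1425]
0.84 [502. 236.] len 0.119 0.044 dir 91.8 ctr [0.4625 0.323 ]
0.79 [129. 356.] len 0.125 0.038 dir 178.8 ctr [ 0.6852 -0.36  ]
0.74 [219. 190.] len 0.025 0.126 dir 29.0 ctr [ 0.3056 -0.2351]
0.59 [218. 249.] len 0.021 0.122 dir 8.7 ctr [ 0.4617 -0.2236]
0.56 [303. 242.] len 0.119 0.02 dir 177.6 ctr [ 0.4542 -0.0622]
n rows 10 turn [ -0.5 -83.1   0.3] cur [0.5841 0.327  0.1978] phi 2.7 op 0.0513
[0.038, -0.0004, -0.0157, -0.0, -8.3, 0.0]
[0.0353, -0.0004, -0.021, -0.0, -8.3, 0.0]
[0.0319, -0.0004, -0.0259, -0.0, -8.3, 0.0]
[0.0279, -0.0004, -0.0303, -0.0, -8.3, 0.0]
[0.0232, -0.0004, -0.034, -0.0, -8.3, 0.0]
[0.018, -0.0004, -0.037, -0.0, -8.3, 0.0]
[0.0125, -0.0003, -0.0392, -0.0, -8.3, 0.0]
[0.0067, -0.0003, -0.0406, -0.0, -8.3, 0.0]
[0.0008, -0.0003, -0.0411, -0.0, -8.3, 0.0]
[-0.0052, -0.0003, -0.0408, -0.0, -8.3, 0.0]
```

View pics/s13.png

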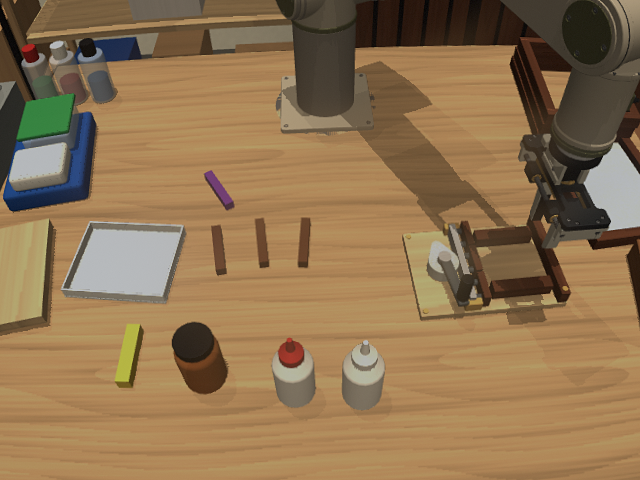

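Both thick battens now lie in the clamp, at (507,237) and (522,287). Next is the batten at scene (304,242).

Request:
{"method": "carry_out", "body": {"motion": [0.038,0,-0.0157,0,-8.3,0,0.1,0.0353,0,-0.021,0,-8.3,0,0.1,0.032,0,-0.026,0,-8.3,0,0.1,0.028,0,-0.0303,0,-8.3,0,0.1,0.0232,0,-0.034,0,-8.3,0,0.1]}}

```text
t: 22.4
tool_pos: [0.5152, 0.1322, 0.1967]
orientation: [-1.475, 0.598, -0.614]
force: [0.2, 0.1, 0.4]
opening: 0.0513
```

Request:
{"method": "carry_out", "body": {"motion": [0.018,0,-0.037,0,-8.3,0,0.1,0.0125,0,-0.0392,0,-8.3,0,0.1,0.0067,0,-0.0406,0,-8.3,0,0.1,0.001,0,-0.041,0,-8.3,0,0.1,-0.0052,0,-0.041,0,-8.3,0,0.1]}}

```text
t: 22.9
tool_pos: [0.4508, -0.0572, 0.1947]
orientation: [-1.565, 0.046, -0.071]
force: [0.3, -0.3, -0.0]
opening: 0.0512
```

Run:
```python
from h import *
plan((.445,-.060,.075),85.8)
```

```text
n rows 3 turn [-0.3 -0.1  0.9] cur [ 0.4508 -0.0572  0.1947] phi 85.7 op 0.0512
[-0.0025, 0.0399, -0.0013, -0.1, -0.0, 0.3]
[-0.0023, 0.0399, -0.0012, -0.1, -0.0, 0.3]
[-0.0021, 0.0399, -0.0011, -0.1, -0.0, 0.3]
```

Request:
{"method": "carry_out", "body": {"motion": [-0.002,0.04,-0.0013,0,0,0.3,0.1,-0.001,0.04,-0.0012,0,0,0.3,0.1,-0.001,0.04,-0.001,0,0,0.2,0.1,0,0,0,0,0,0,0.1,0,0,0,0,0,0,0.1]}}

```text
t: 23.4
tool_pos: [0.4487, -0.0664, 0.0748]
orientation: [-1.568, 0.051, -0.066]
force: [-0.1, -0.2, 0.6]
opening: 0.0509
```

Run:
```python
from h import *
im=imaging.read_camera("scene"); cv2.imwrite('pics/s14.png',cv2.resize(im[150:300,190:390],(800,600)))
plan((.445,-.060,.023),85.8,step=.027)
```

```text
n rows 2 turn [-0.1 -0.1  0.5] cur [ 0.4484 -0.0663  0.0747] phi 85.7 op 0.0513
[-0.0021, 0.0258, 0.0029, -0.1, -0.0, 0.3]
[-0.002, 0.0258, 0.003, -0.1, -0.0, 0.3]
```

View pics/s14.png

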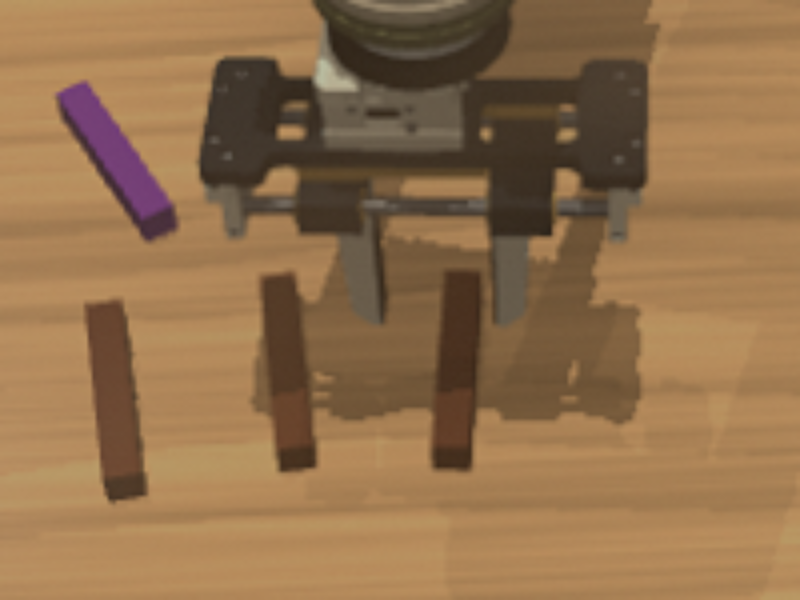

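Request:
{"method": "carry_out", "body": {"motion": [-0.001,0.024,0.004,0,0,0.3,0.1,-0.001,0.026,0.003,0,0,0.2,0.1,0,0.002,0,0,0,0,0.1,0,0,0,0,0,0,-1,0,0,0,0,0,0,-1], "squeeze": 20}}

```text
t: 23.95
tool_pos: [0.4564, -0.0602, 0.0336]
orientation: [-1.571, 0.044, -0.071]
force: [-0.2, -0.4, -0.1]
opening: 0.0394
```

Request:
{"method": "carry_out", "body": {"motion": [0,0,0,0,0,0,-1,0,0,0,0,0,0,-1,0,0,0,0,0,0,-1,0,0,0,0,0,0,-1,0,0,0,0,0,0,-1]}}

```text
t: 24.45
tool_pos: [0.4597, -0.0612, 0.0384]
orientation: [-1.573, 0.038, -0.076]
force: [0.7, -0.1, -0.9]
opening: 0.0017
```

Request:
{"method": "carry_out", "body": {"motion": [0,0,0,0,0,0,0,0,0,0,0,0,0,0,0,0,0,0,0,0,0,0,0,0,0,0,0,0,0,0,0,0,0,0,0]}}

```text
t: 24.95
tool_pos: [0.4592, -0.0612, 0.0379]
orientation: [-1.573, 0.039, -0.076]
force: [-0.4, 0.5, -0.2]
opening: 0.0376
```

Run:
```python
from h import *
im=imaging.read_camera("scene"); cv2.imwrite('pics/s15.png',cv2.resize(im[150:300,190:390],(800,600)))
plan((.447,-.060,.022),85.8,step=.027)
```

```text
n rows 1 turn [0.1 0.  1.3] cur [ 0.4592 -0.0612  0.0379] phi 85.8 op 0.0414
[-0.0126, 0.0156, 0.0003, 0.1, 0.0, 1.3]
```

View pics/s15.png

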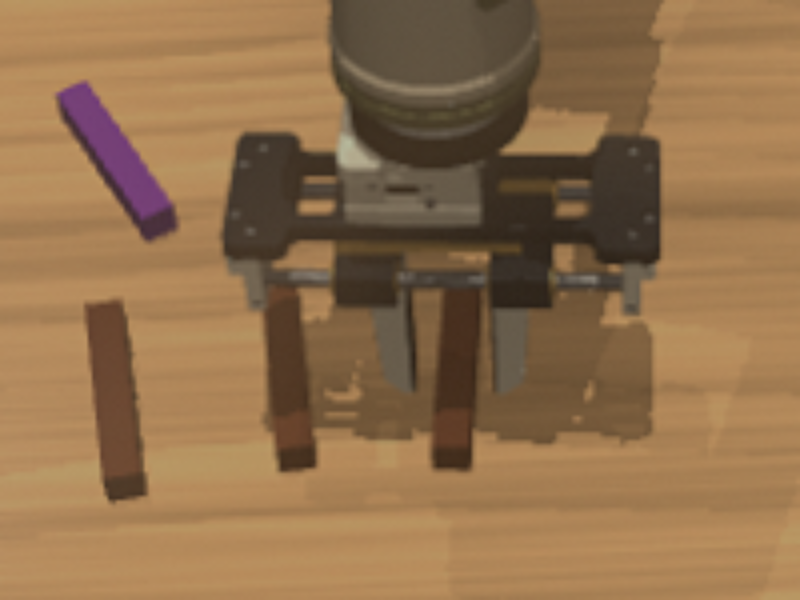

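Request:
{"method": "carry_out", "body": {"motion": [-0.012,0.002,0,0,0,1.3,0,0,0.012,0,0,0,0,0,0,0.003,0,0,0,0,0,0,0,0,0,0,0,0,0,0,0,0,0,0,0]}}

```text
t: 25.5
tool_pos: [0.4463, -0.0603, 0.0193]
orientation: [-1.572, 0.059, -0.056]
force: [-2.7, -0.4, 5.7]
opening: 0.0466
```

Request:
{"method": "carry_out", "body": {"motion": [0,-0.003,0,0,0,0,0,0,0,0,0,0,0,-1,0,0,0,0,0,0,-1,0,0,0,0,0,0,-1,0,0,0,0,0,0,-1]}}

```text
t: 26.0
tool_pos: [0.4463, -0.0603, 0.0222]
orientation: [-1.572, 0.059, -0.056]
force: [0.2, 0.1, -0.2]
opening: 0.0193
```

Request:
{"method": "carry_out", "body": {"motion": [0,0,0,0,0,0,-1,0,0,0,0,0,0,-1,0,0,0,0,0,0,-1,0,-0.02,0,0,0,0,-1,0,-0.04,0,0,0,0,-1], "squeeze": 30}}

```text
t: 26.5
tool_pos: [0.4414, -0.059, 0.0776]
orientation: [-1.569, 0.068, -0.047]
force: [0.6, -0.4, 0.1]
opening: 0.018
```

Opening 18.0 mm: thin, so this one goes to the tray.

```bash
cat >> h.py <<'E'
TO=np.array([.4715,-.4050]);ty=np.radians(-7.1);TX=np.array([np.cos(ty),np.sin(ty)]);TY=np.array([-TX[1],TX[0]])
def tr(x,y): return TO+x*TX+y*TY
E
python3 - <<'E'
from h import *
t=tr(0,-.05);print(t)
plan((*t,.10),82.9)
E
```

```text
[ 0.46531993 -0.4546166 ]
n rows 9 turn [-0.   2.9 -0.8] cur [ 0.4414 -0.059   0.0776] phi 85.8 op 0.018
[0.0058, -0.0026, -0.0436, -0.0, 0.3, -0.1]
[0.0061, -0.0026, -0.0436, -0.0, 0.3, -0.1]
[0.0063, -0.0026, -0.0436, -0.0, 0.3, -0.1]
[0.0066, -0.0026, -0.0435, -0.0, 0.3, -0.1]
[0.0068, -0.0025, -0.0435, -0.0, 0.3, -0.1]
[0.0071, -0.0025, -0.0435, -0.0, 0.3, -0.1]
[0.0073, -0.0025, -0.0434, -0.0, 0.3, -0.1]
[0.0076, -0.0025, -0.0434, -0.0, 0.3, -0.1]
[0.0078, -0.0025, -0.0433, -0.0, 0.3, -0.1]
```

Request:
{"method": "carry_out", "body": {"motion": [0.006,-0.015,-0.0436,0,0.3,0,-1,0.006,-0.01,-0.0436,0,0.3,0,-1,0.0063,-0.002,-0.0436,0,0.3,0,-1,0.0066,-0.001,-0.0435,0,0.3,0,-1,0.0068,0,-0.0435,0,0.3,0,-1]}}

```text
t: 27.0
tool_pos: [0.4602, -0.282, 0.1132]
orientation: [-1.571, 0.073, -0.069]
force: [0.8, 0.5, 0.2]
opening: 0.0178
```

Request:
{"method": "carry_out", "body": {"motion": [0.007,0,-0.0435,0,0.3,0,-1,0.0073,0,-0.0435,0,0.3,0,-1,0.0076,0,-0.0434,0,0.3,0,-1,0.0078,0,-0.0433,0,0.3,0,-1,0,0,0,0,0,0,-1]}}

```text
t: 27.5
tool_pos: [0.4706, -0.4702, 0.1115]
orientation: [-1.571, 0.094, -0.089]
force: [-0.4, 1.2, -0.7]
opening: 0.0176
```

Run:
```python
from h import *
t=tr(0,-.05);plan((*t,.05),82.9)
```

```text
n rows 2 turn [ 0.2  0.4 -0.2] cur [ 0.4706 -0.4702  0.1115] phi 83.3 op 0.0176
[-0.0034, 0.0307, 0.0075, 0.1, 0.2, -0.1]
[-0.0035, 0.0308, 0.0075, 0.1, 0.2, -0.1]
```

Request:
{"method": "carry_out", "body": {"motion": [-0.003,0.03,0.0075,0,0.2,0,-1,-0.003,0.03,0.007,0,0.2,0,-1,0,0,0,0,0,0,-1,0,0,0,0,0,0,-1,0,0,0,0,0,0,-1]}}

```text
t: 28.0
tool_pos: [0.4661, -0.4561, 0.0508]
orientation: [-1.571, 0.101, -0.096]
force: [-0.5, 0.1, -0.7]
opening: 0.0178
```

Run:
```python
from h import *
t=tr(0,-.05);plan((*t,.03),82.9)
im=imaging.read_camera("scene"); cv2.imwrite('pics/s16.png',cv2.resize(im[180:330,40:240],(800,600)))
```

```text
n rows 1 turn [ 0.1 -0.1 -0.2] cur [ 0.4661 -0.4561  0.0508] phi 82.8 op 0.0178
[-0.0009, 0.0208, 0.0014, 0.1, -0.1, -0.2]
```

View pics/s16.png

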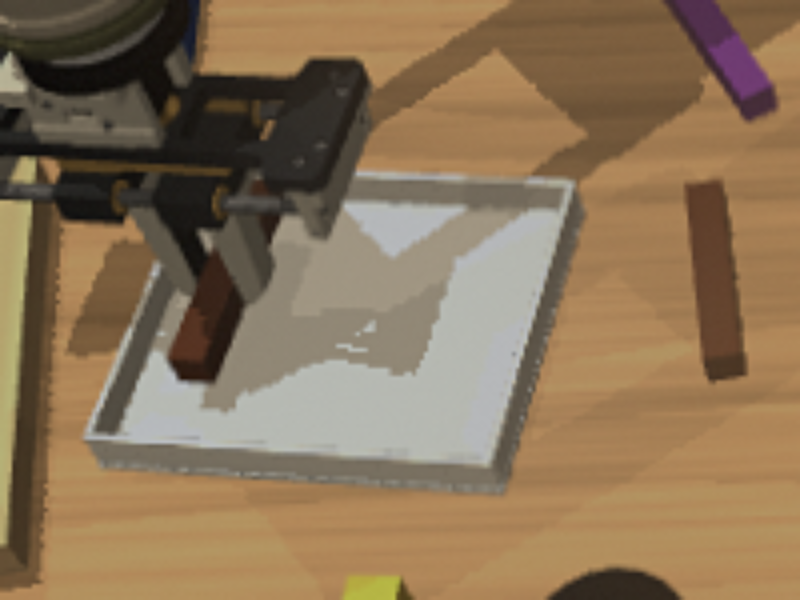

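Good. I'll lower it, release, and go for the next batten, at top-view (399,273).

Request:
{"method": "carry_out", "body": {"motion": [0,0.019,0.001,0,0,0,-1,0,0,0,0,0,0,-1,0,0,0,0,0,0,-0.15,0,0,0,0,0,0,-0.15,0,0,0,0,0,0,-0.15]}}

```text
t: 28.55
tool_pos: [0.4707, -0.4597, 0.0414]
orientation: [-1.58, 0.093, -0.103]
force: [-0.2, 0.9, 0.2]
opening: 0.0365
```

Request:
{"method": "carry_out", "body": {"motion": [0,0,0,0,0,0,-0.15,0,-0.02,0,0,0,0,-0.15,0,-0.045,0,0,0,0,0,0,-0.03,0,0,0,0,0,0,0,0,0,0,0,0]}}

```text
t: 29.05
tool_pos: [0.4697, -0.4583, 0.1401]
orientation: [-1.58, 0.093, -0.103]
force: [0.4, -0.0, 0.5]
opening: 0.0467
```

Run:
```python
from h import *
im=imaging.read_camera("top"); cv2.imwrite('pics/t16.png',cv2.resize(im[150:350,300:560],(780,600)))
battens("top")
plan((.452,-.2245,.09),97.8)
```

```text
0.9 [155. 213.] len 0.117 0.029 dir 94.8 ctr [0.5842 0.3305]
0.8 [362. 278.] len 0.021 0.111 dir 7.199999999999989 ctr [ 0.4399 -0.142 ]
0.78 [458. 174.] len 0.03 0.114 dir 179.0 ctr [ 0.6799 -0.36  ]
0.76 [158. 264.] len 0.116 0.025 dir 92.7 ctr [0.4671 0.3227]
0.73 [404. 344.] len 0.022 0.113 dir 30.69999999999999 ctr [ 0.2925 -0.2362]
n rows 6 turn [  0.4 -14.9   0.1] cur [ 0.4684 -0.4568  0.1357] phi 82.9 op 0.0467
[-0.0075, 0.0073, 0.0381, 0.1, -2.5, 0.0]
[-0.0059, 0.0074, 0.0384, 0.1, -2.5, 0.0]
[-0.0042, 0.0074, 0.0386, 0.1, -2.5, 0.0]
[-0.0025, 0.0075, 0.0388, 0.1, -2.5, 0.0]
[-0.0008, 0.0075, 0.0388, 0.1, -2.5, 0.0]
[0.0009, 0.0076, 0.0388, 0.1, -2.5, 0.0]
```

View pics/t16.png

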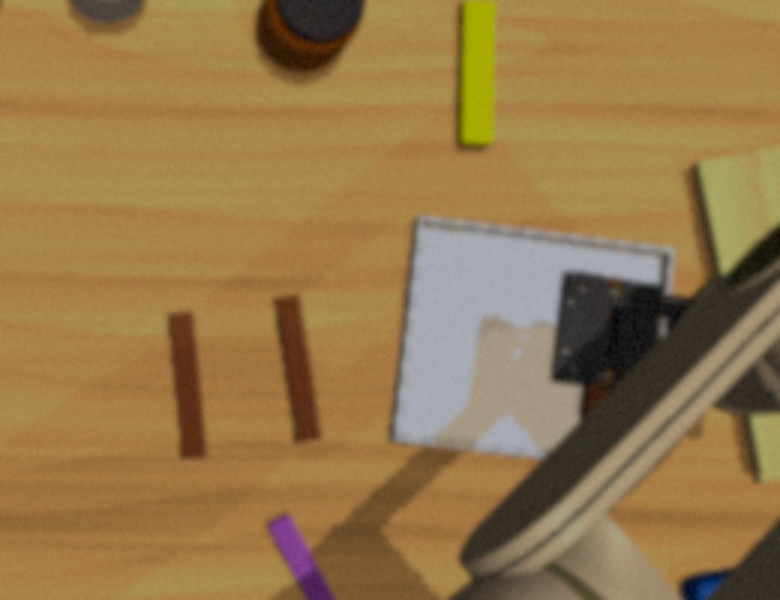

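Request:
{"method": "carry_out", "body": {"motion": [-0.0075,0,0.038,0,-2.5,0,0,-0.006,0,0.0384,0,-2.5,0,0,-0.0042,0,0.0386,0,-2.5,0,0,-0.0025,0,0.0388,0,-2.5,0,0,-0.001,0,0.0388,0,-2.5,0,0]}}

```text
t: 29.65
tool_pos: [0.4483, -0.2581, 0.1234]
orientation: [-1.568, -0.067, 0.081]
force: [-0.7, 1.5, 0.8]
opening: 0.0464
```

Request:
{"method": "carry_out", "body": {"motion": [0.0005,0.015,0.026,0,-2.5,0,0,0,0.03,0,0,0,0,0,0,0.03,0,0,0,0,0,0,0,0,0,0,0,0,0,0,0,0,0,0,0]}}

```text
t: 30.15
tool_pos: [0.4398, -0.222, 0.0391]
orientation: [-1.557, -0.101, 0.13]
force: [0.3, -0.2, 0.7]
opening: 0.0462
```

Run:
```python
from h import *
plan((.452,-.2245,.023),97.8)
im=imaging.read_camera("scene"); cv2.imwrite('pics/s17.png',cv2.resize(im[180:330,140:340],(800,600)))
battens("scene")
```

```text
n rows 1 turn [-0.7  0.6 -1. ] cur [ 0.4398 -0.222   0.0391] phi 98.4 op 0.0462
[0.012, 0.0158, -0.0044, -0.7, 0.6, -1.0]
0.91 [502. 236.] len 0.119 0.044 dir 93.1 ctr [0.4637 0.3229]
0.86 [218. 249.] len 0.023 0.126 dir 9.2 ctr [ 0.4619 -0.2231]
0.82 [521. 287.] len 0.122 0.042 dir 92.9 ctr [0.5833 0.3289]
0.71 [450. 272.] len 0.073 0.139 dir 28.3 ctr [0.5409 0.2049]
0.68 [ 98. 259.] len 0.121 0.034 dir 172.6 ctr [ 0.4749 -0.4557]
0.68 [129. 356.] len 0.122 0.036 dir 177.6 ctr [ 0.6849 -0.36  ]
0.62 [261. 242.] len 0.019 0.121 dir 5.6 ctr [ 0.4493 -0.1423]
```

View pics/s17.png

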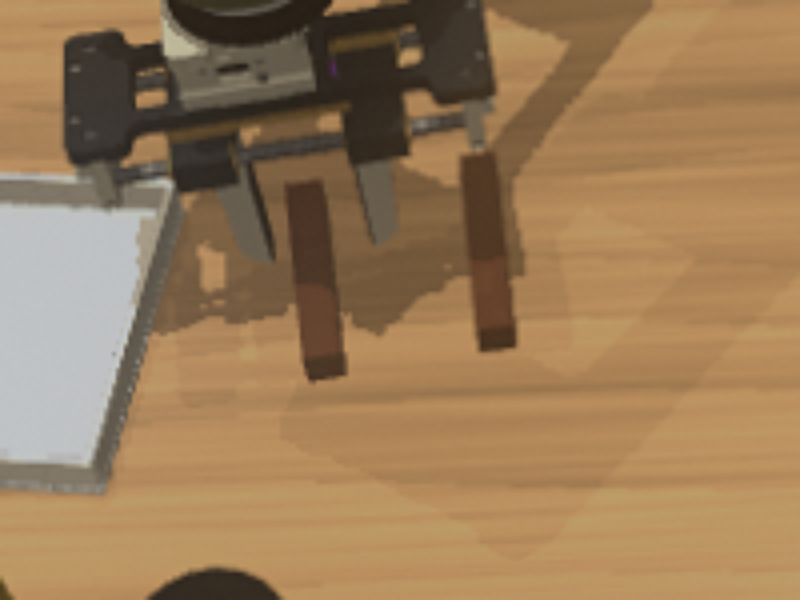

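Request:
{"method": "carry_out", "body": {"motion": [0.012,0.003,-0.003,-0.7,0.6,-1,0,0,0.012,0,0,0,0,0,0,0,0,0,0,0,0,0,0,0,0,0,0,0,0,0,0,0,0,0,-1], "squeeze": 20}}

```text
t: 30.75
tool_pos: [0.4565, -0.2263, 0.0271]
orientation: [-1.575, -0.111, 0.099]
force: [-0.2, -0.3, 0.2]
opening: 0.042
```

Run:
```python
from h import *
plan((.452,-.2245,.022),97.8)
print(robot.read_state()['force'])
```

```text
n rows 1 turn [ 0.4 -0.1  0.4] cur [ 0.4565 -0.2263  0.0271] phi 97.7 op 0.042
[-0.0042, 0.0051, 0.0024, 0.4, -0.1, 0.4]
[-0.22802    -0.31612314  0.15520908]
```

Request:
{"method": "carry_out", "body": {"motion": [-0.002,0.0045,0.0015,0,0,0.4,-1,0,0,0,0,0,0,-1,0,0,0,0,0,0,-1,0,0,0,0,0,0,-1,0,0,0,0,0,0,-1]}}

```text
t: 31.25
tool_pos: [0.4543, -0.2253, 0.0227]
orientation: [-1.576, -0.106, 0.105]
force: [-0.4, -0.4, 0.7]
opening: 0.0178
```

Request:
{"method": "carry_out", "body": {"motion": [0,0,0,0,0,0,-1,0,0,0,0,0,0,-1,0,-0.02,0,0,0,0,-1,0,-0.04,0,0,0,0,-1,0,-0.03,0,0,0,0,-1], "squeeze": 30}}

```text
t: 31.75
tool_pos: [0.4501, -0.2221, 0.1094]
orientation: [-1.569, -0.098, 0.112]
force: [1.7, -1.0, -0.2]
opening: 0.0177
```

Run:
```python
from h import *
plan((*tr(0,0),.11),82.9)
```

```text
n rows 5 turn [ 0.1 14.8 -0.5] cur [ 0.4501 -0.2221  0.1094] phi 97.7 op 0.0177
[-0.0006, -0.0001, -0.0368, 0.0, 3.0, -0.1]
[0.0013, -0.0001, -0.0368, 0.0, 3.0, -0.1]
[0.0031, -0.0001, -0.0367, 0.0, 3.0, -0.1]
[0.005, -0.0001, -0.0365, 0.0, 3.0, -0.1]
[0.0069, -0.0001, -0.0362, 0.0, 3.0, -0.1]
```

Another thin one (17.8 mm). It goes to the middle of the tray, with the last rows shortened to allow for the overshoot.

Request:
{"method": "carry_out", "body": {"motion": [-0.0005,0,-0.037,0,3,0,-1,0.0013,0,-0.037,0,3,0,-1,0.003,0,-0.0367,0,3,0,-1,0.005,0,-0.0365,0,3,0,-1,0.006,0,-0.023,0,2.8,0,-1]}}

```text
t: 32.25
tool_pos: [0.4757, -0.3974, 0.1178]
orientation: [-1.576, 0.1, -0.102]
force: [0.4, 0.1, -0.1]
opening: 0.0178
```

Request:
{"method": "carry_out", "body": {"motion": [0,0.03,0,0,0,0,-1,0,0.025,0,0,0,0,-1,0,0,0,0,0,0,-1,0,0,0,0,0,0,-1,0,0,0,0,0,0,-1]}}

```text
t: 32.75
tool_pos: [0.4763, -0.4032, 0.0636]
orientation: [-1.578, 0.102, -0.109]
force: [-0.1, -0.5, 0.3]
opening: 0.0175
```

Run:
```python
from h import *
plan((*tr(0,0),.03),82.9)
im=imaging.read_camera("scene"); cv2.imwrite('pics/s18.png',cv2.resize(im[180:330,40:240],(800,600)))
```

```text
n rows 1 turn [ 0.6 -0.6  0.3] cur [ 0.4763 -0.4032  0.0636] phi 82.3 op 0.0175
[-0.0047, 0.0336, -0.0021, 0.6, -0.6, 0.3]
```

View pics/s18.png

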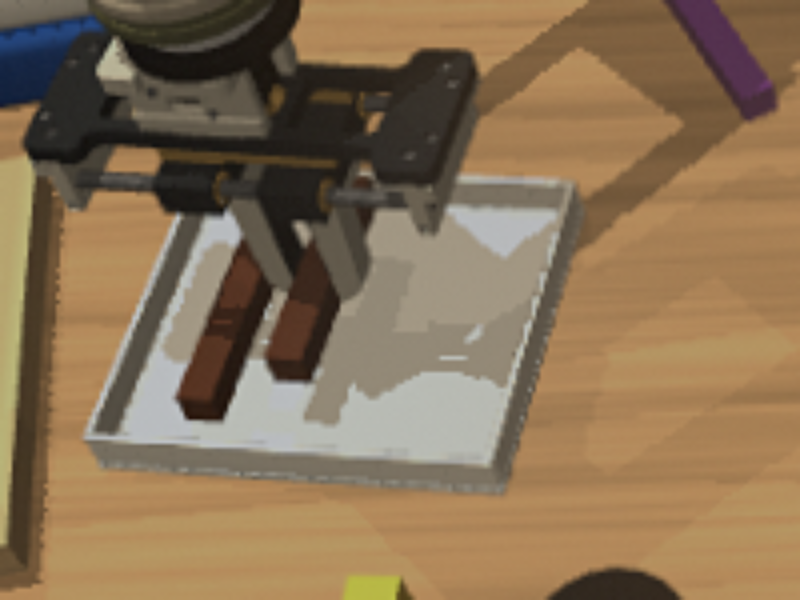

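Request:
{"method": "carry_out", "body": {"motion": [-0.004,0.018,0.001,0.3,-0.6,0.3,-1,0,0.014,0.001,0,0,0,-1,0,0,0,0,0,0,-1,0,0,0,0,0,0,-0.35,0,0,0,0,0,0,-0.35]}}

```text
t: 33.3
tool_pos: [0.4739, -0.4013, 0.0318]
orientation: [-1.576, 0.094, -0.097]
force: [-0.0, 0.1, 0.7]
opening: 0.028
```

Request:
{"method": "carry_out", "body": {"motion": [0,0,0,0,0,0,-0.35,0,0,0,0,0,0,-0.35,0,-0.025,0,0,0,0,-0.35,0,-0.045,0,0,0,0,0,0,-0.02,0,0,0,0,0]}}

```text
t: 33.8
tool_pos: [0.472, -0.3989, 0.121]
orientation: [-1.571, 0.098, -0.093]
force: [0.5, -1.1, 1.7]
opening: 0.0418
```

Run:
```python
from h import *
plan((.440,-.142,.11),96.5)
```

```text
n rows 6 turn [  0.1 -13.5  -0.2] cur [ 0.472  -0.3989  0.121 ] phi 83.0 op 0.0418
[-0.0105, 0.0018, 0.0419, 0.0, -2.2, -0.0]
[-0.0088, 0.0018, 0.0422, 0.0, -2.2, -0.0]
[-0.0072, 0.0018, 0.0426, 0.0, -2.2, -0.0]
[-0.0055, 0.0018, 0.0428, 0.0, -2.2, -0.0]
[-0.0038, 0.0018, 0.043, 0.0, -2.2, -0.0]
[-0.0021, 0.0018, 0.0431, 0.0, -2.2, -0.0]
```

Request:
{"method": "carry_out", "body": {"motion": [-0.01,0,0.042,0,-2.2,0,0,-0.0085,0,0.042,0,-2.2,0,0,-0.007,0,0.0426,0,-2.2,0,0,-0.005,0,0.0428,0,-2.2,0,0,-0.003,0,0.043,0,-2.2,0,0]}}

```text
t: 34.3
tool_pos: [0.451, -0.187, 0.1278]
orientation: [-1.584, -0.062, 0.047]
force: [0.4, 0.5, -0.6]
opening: 0.0464
```

Request:
{"method": "carry_out", "body": {"motion": [0,0.01,0.03,0,-2.2,0,0,0,0.03,0,0,0,0,0,0,0.02,0,0,0,0,0,0,0,0,0,0,0,0,0,0,0,0,0,0,0]}}

```text
t: 34.8
tool_pos: [0.4514, -0.1519, 0.07]
orientation: [-1.585, -0.106, 0.08]
force: [-0.6, -0.1, 0.8]
opening: 0.0464
```

Run:
```python
from h import *
plan((.441,-.142,.023),96.5)
im=imaging.read_camera("scene"); cv2.imwrite('pics/s19.png',cv2.resize(im[150:330,50:350],(800,480)))
battens("scene")
```

```text
n rows 2 turn [1.  0.2 0.9] cur [ 0.4514 -0.1519  0.07  ] phi 96.7 op 0.0464
[-0.0049, 0.0233, 0.0059, 0.5, 0.1, 0.4]
[-0.0048, 0.0234, 0.0057, 0.5, 0.1, 0.4]
0.98 [ 98. 259.] len 0.123 0.033 dir 172.7 ctr [ 0.4748 -0.4555]
0.87 [521. 286.] len 0.124 0.043 dir 92.4 ctr [0.582  0.3301]
0.65 [126. 261.] len 0.121 0.03 dir 174.7 ctr [ 0.4808 -0.3988]
0.62 [502. 236.] len 0.116 0.043 dir 93.5 ctr [0.4629 0.323 ]
0.6 [129. 355.] len 0.122 0.037 dir 178.1 ctr [ 0.6842 -0.3596]
0.52 [213. 182.] len 0.017 0.073 dir 22.9 ctr [ 0.281  -0.2478]
0.49 [199. 357.] len 0.082 0.144 dir 26.4 ctr [ 0.6915 -0.2408]
0.23 [124. 261.] len 0.202 0.26 dir 81.7 ctr [ 0.4778 -0.4077]
```

View pics/s19.png

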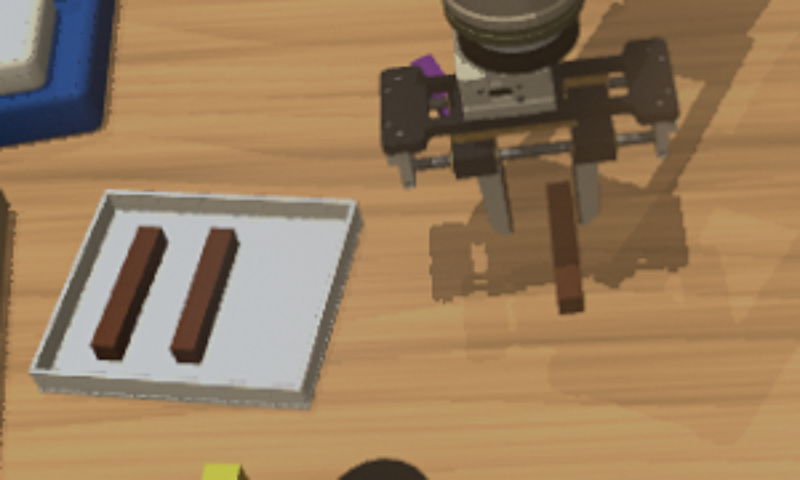

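Request:
{"method": "carry_out", "body": {"motion": [-0.006,0,0.01,0.5,0,0.5,0,-0.002,0.022,0.001,0.5,0,0.4,0,0,0.018,0,0,0,0,0,0,0,0,0,0,0,0,0,0,0,0,0,0,0]}}

```text
t: 35.4
tool_pos: [0.4449, -0.1432, 0.0349]
orientation: [-1.571, -0.094, 0.086]
force: [0.3, 0.7, -0.3]
opening: 0.0463
```

Run:
```python
from h import *
plan((.441,-.142,.022),96.5)
```

```text
n rows 1 turn [0.1 0.1 0.3] cur [ 0.4449 -0.1432  0.0349] phi 96.6 op 0.0463
[-0.0038, 0.0129, 0.0017, 0.1, 0.1, 0.3]
```

Request:
{"method": "carry_out", "body": {"motion": [-0.003,0.0125,0.001,0,0,0.3,0,0,0,0,0,0,0,0,0,0,0,0,0,0,-1,0,0,0,0,0,0,-1,0,0,0,0,0,0,-1], "squeeze": 20}}

```text
t: 35.9
tool_pos: [0.4433, -0.1432, 0.0245]
orientation: [-1.573, -0.092, 0.087]
force: [-0.1, -0.0, 0.4]
opening: 0.0272
```

Request:
{"method": "carry_out", "body": {"motion": [0,0,0,0,0,0,-1,0,0,0,0,0,0,-1,0,0,0,0,0,0,-1,0,0,0,0,0,0,-1,0,0,0,0,0,0,-1], "squeeze": 30}}

```text
t: 36.4
tool_pos: [0.4436, -0.1433, 0.0249]
orientation: [-1.573, -0.093, 0.087]
force: [-0.1, 0.4, -0.1]
opening: 0.0178
```

Thin again (17.8 mm), so it goes to the tray at y = +52.

Request:
{"method": "carry_out", "body": {"motion": [0,-0.02,0,0,0,0,-1,0,-0.04,0,0,0,0,-1,0,-0.03,0,0,0,0,-1,0,0,0,0,0,0,-1,0,0,0,0,0,0,-1]}}

```text
t: 36.9
tool_pos: [0.4416, -0.1423, 0.1163]
orientation: [-1.571, -0.09, 0.089]
force: [0.2, 0.3, -2.7]
opening: 0.0175
```

Run:
```python
from h import *
plan((*tr(0,.052),.12),82.9)
```

```text
n rows 5 turn [ 0.1 13.6  0. ] cur [ 0.4416 -0.1423  0.1163] phi 96.5 op 0.0175
[0.0024, -0.0006, -0.0428, 0.0, 2.7, 0.0]
[0.0044, -0.0007, -0.0426, 0.0, 2.7, 0.0]
[0.0065, -0.0007, -0.0424, 0.0, 2.7, 0.0]
[0.0085, -0.0007, -0.042, 0.0, 2.7, 0.0]
[0.0105, -0.0007, -0.0415, 0.0, 2.7, 0.0]
```

Request:
{"method": "carry_out", "body": {"motion": [0.0024,0,-0.0428,0,2.7,0,-1,0.0044,0,-0.0426,0,2.7,0,-1,0.006,0,-0.0424,0,2.7,0,-1,0.007,0,-0.042,0,2.7,0,-1,0.007,0,-0.028,0,2.6,0,-1]}}

```text
t: 37.4
tool_pos: [0.4723, -0.3405, 0.1089]
orientation: [-1.565, 0.099, -0.091]
force: [0.2, 0.9, -0.0]
opening: 0.0179
```

Request:
{"method": "carry_out", "body": {"motion": [0,0.025,0,0,0,0,-1,0,0.025,0,0,0,0,-1,0,0,0,0,0,0,-1,0,0,0,0,0,0,-1,0,0,0,0,0,0,-1]}}

```text
t: 37.9
tool_pos: [0.4689, -0.3432, 0.0514]
orientation: [-1.561, 0.109, -0.091]
force: [0.2, -0.1, -0.2]
opening: 0.0176
```

Run:
```python
from h import *
plan((*tr(0,.052),.03),82.9)
im=imaging.read_camera("scene"); cv2.imwrite('pics/s20.png',cv2.resize(im[180:330,40:240],(800,600)))
```

```text
n rows 1 turn [-0.4 -0.2 -0.7] cur [ 0.4689 -0.3432  0.0514] phi 82.7 op 0.0176
[0.0105, 0.0212, -0.0091, -0.4, -0.2, -0.7]
```

View pics/s20.png

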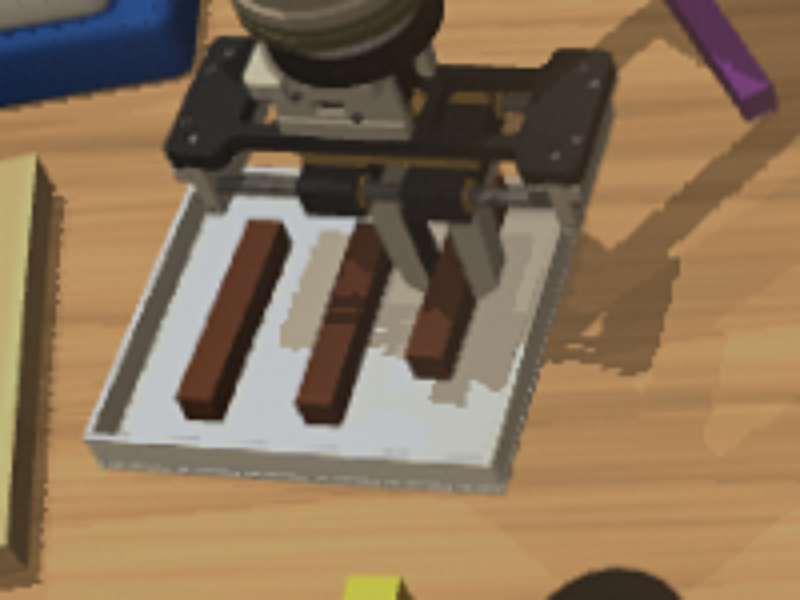

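Request:
{"method": "carry_out", "body": {"motion": [0.009,0.004,-0.006,-0.4,0,-0.6,-1,0,0.014,0,0,0,0,-1,0,0.0,0,0,0,0,-1,0,0,0,0,0,0,-0.35,0,0,0,0,0,0,-0.35]}}

```text
t: 38.45
tool_pos: [0.4803, -0.3518, 0.0354]
orientation: [-1.573, 0.096, -0.103]
force: [-0.1, -0.0, -0.1]
opening: 0.028
```

Request:
{"method": "carry_out", "body": {"motion": [0,0,0,0,0,0,-0.35,0,0,0,0,0,0,-0.35,0,-0.025,0,0,0,0,-0.35,0,-0.045,0,0,0,0,0,0,-0.045,0,0,0,0,0]}}

```text
t: 38.95
tool_pos: [0.4754, -0.3475, 0.1452]
orientation: [-1.564, 0.105, -0.093]
force: [0.2, -0.1, -0.8]
opening: 0.042
```

Run:
```python
from h import *
im=imaging.read_camera("scene"); cv2.imwrite('pics/s21.png',im)
k=np.array([.6275,.2068]);plan((.622,.204,.20),100)
```

```text
n rows 13 turn [  0.2 -17.2   0.1] cur [ 0.4787 -0.3503  0.1548] phi 82.8 op 0.0448
[0.0056, -0.0036, 0.0437, 0.0, -1.3, 0.0]
[0.0066, -0.0036, 0.0435, 0.0, -1.3, 0.0]
[0.0076, -0.0036, 0.0434, 0.0, -1.3, 0.0]
[0.0086, -0.0035, 0.0432, 0.0, -1.3, 0.0]
[0.0096, -0.0035, 0.043, 0.0, -1.3, 0.0]
[0.0106, -0.0035, 0.0427, 0.0, -1.3, 0.0]
[0.0116, -0.0035, 0.0425, 0.0, -1.3, 0.0]
[0.0125, -0.0035, 0.0422, 0.0, -1.3, 0.0]
[0.0135, -0.0035, 0.0419, 0.0, -1.3, 0.0]
[0.0145, -0.0035, 0.0416, 0.0, -1.3, 0.0]
[0.0154, -0.0035, 0.0412, 0.0, -1.3, 0.0]
[0.0164, -0.0035, 0.0409, 0.0, -1.3, 0.0]
[0.0173, -0.0035, 0.0405, 0.0, -1.3, 0.0]
```

View pics/s21.png

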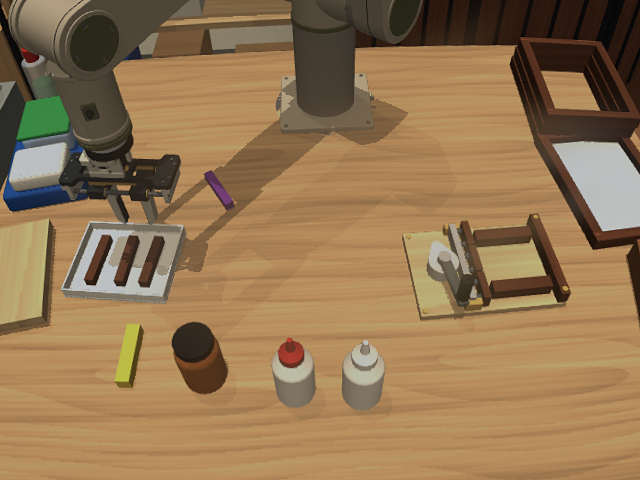

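Run:
```python
from h import *
im=imaging.read_camera("top"); cv2.imwrite('pics/t21.png',cv2.resize(im[180:300,110:260],None,fx=5,fy=5,interpolation=cv2.INTER_CUBIC))
for d in models.outline_of("top","batten_1"):
    ys,xs=np.nonzero(d['pixels']); c=cv2.minAreaRect(np.stack([xs,ys],1).astype(np.float32))[0]
    w=p2w("top",c,.039)
    if w[1]>.1: print(d['confidence'],c,'clamp',tocl(w))
```

```text
0.88 (157.60650634765625, 264.04443359375) clamp [-0.05657285  0.10163061]
0.79 (155.55284118652344, 212.215087890625) clamp [0.06037002 0.10386313]
```

View pics/t21.png

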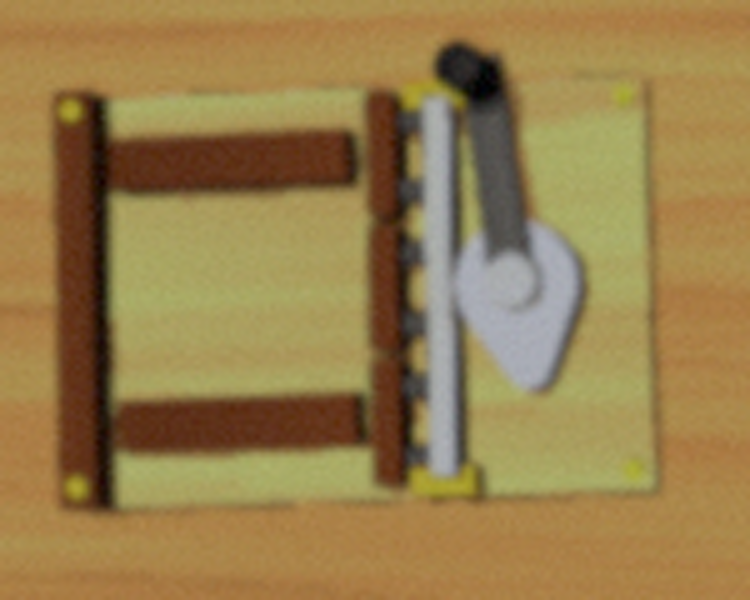

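Clamp battens are at clamp (-57,102) and (60,104) mm with the cam open, and three thin ones lie in the tray. Now I turn the cam.

Request:
{"method": "carry_out", "body": {"motion": [0.0056,-0.02,0.0437,0,-1.3,0,0,0.0066,-0.02,0.0435,0,-1.3,0,0,0.0076,-0.01,0.0434,0,-1.3,0,0,0.0086,0,0.0432,0,-1.3,0,0.1,0.0096,0,0.043,0,-1.3,0,0.1]}}

```text
t: 39.6
tool_pos: [0.5321, -0.1349, 0.1962]
orientation: [-1.571, 0.018, -0.012]
force: [0.8, -0.3, -0.7]
opening: 0.0511
```

Request:
{"method": "carry_out", "body": {"motion": [0.0106,0,0.0427,0,-1.3,0,0.1,0.0116,0,0.0425,0,-1.3,0,0.1,0.0125,0,0.0422,0,-1.3,0,0.1,0.0135,0,0.042,0,-1.3,0,0.1,0.0145,0,0.0416,0,-1.3,0,0.1]}}

```text
t: 40.1
tool_pos: [0.5871, 0.0872, 0.1899]
orientation: [-1.569, -0.07, 0.085]
force: [0.7, -1.2, -0.4]
opening: 0.051
```

Run:
```python
from h import *
print(p2w("top",(110+457/5,180+60/5),.11))
plan((.622,.204,.15),100)
```

```text
[0.62035423 0.20583428 0.11      ]
n rows 3 turn [-0.1 -4.4 -0.6] cur [0.5871 0.0872 0.1899] phi 95.6 op 0.051
[0.0155, 0.0132, 0.0376, -0.0, -1.5, -0.2]
[0.0165, 0.0132, 0.0372, -0.0, -1.5, -0.2]
[0.0173, 0.0133, 0.0368, -0.0, -1.5, -0.2]
```

Request:
{"method": "carry_out", "body": {"motion": [0.014,0.005,0.0376,0,-1.5,0,0.1,0.014,0.005,0.0372,0,-1.5,0,0.1,0.012,0.005,0.026,0,-1.5,0,0.1,0,0,0,0,0,0,0.1,0,0,0,0,0,0,0.1]}}

```text
t: 40.6
tool_pos: [0.6114, 0.2026, 0.1663]
orientation: [-1.565, -0.133, 0.162]
force: [-0.2, -0.5, 0.7]
opening: 0.0509
```

Run:
```python
from h import *
plan((.6205,.205,.15),100)
```

```text
n rows 1 turn [-0.1  0.8 -1.1] cur [0.6114 0.2026 0.1663] phi 100.8 op 0.0509
[0.0097, 0.0161, 0.0006, -0.1, 0.8, -1.1]
```

Request:
{"method": "carry_out", "body": {"motion": [0.009,0.01,0.0006,0,0.5,-1,0.1,0,0,0,0,0,0,0.1,0,0,0,0,0,0,0.1,0,0,0,0,0,0,0.1,0,0,0,0,0,0,0.1]}}

```text
t: 41.1
tool_pos: [0.6188, 0.2001, 0.1552]
orientation: [-1.566, -0.133, 0.14]
force: [-0.2, 0.9, -0.0]
opening: 0.0512
```

Run:
```python
from h import *
plan((.6205,.205,.09),100,step=.025)
im=imaging.read_camera("scene"); cv2.imwrite('pics/s22.png',cv2.resize(im[180:345,390:610],(800,600)))
```

```text
n rows 3 turn [-0.1 -0.  -0.2] cur [0.6188 0.2001 0.1552] phi 100.0 op 0.0512
[0.0009, 0.0217, 0.0015, -0.0, -0.0, -0.1]
[0.0009, 0.0217, 0.0015, -0.0, -0.0, -0.1]
[0.0009, 0.0217, 0.0015, -0.0, -0.0, -0.1]
```

View pics/s22.png

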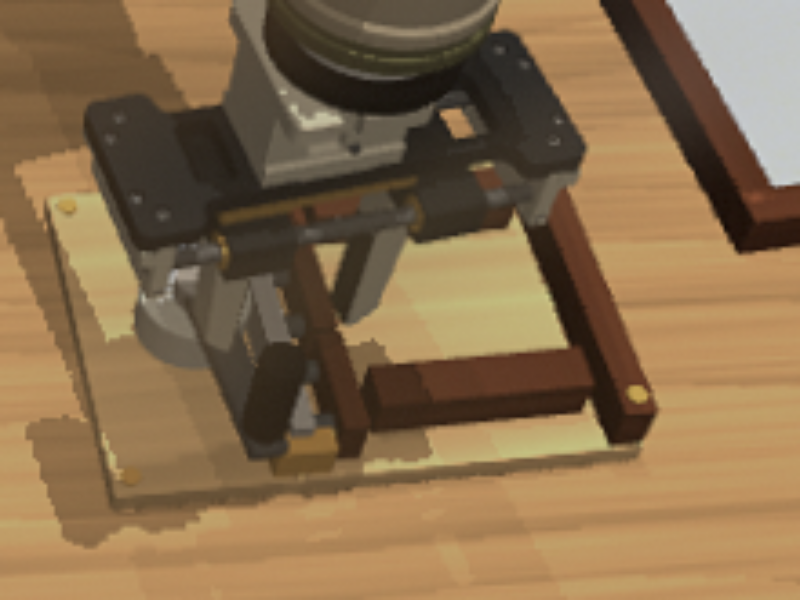

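Request:
{"method": "carry_out", "body": {"motion": [0.001,0.018,0.004,0,0,0,0.1,0.001,0.02,0.001,0,0,0,0.1,0.001,0.018,0,0,0,0,0.1,0,0,0,0,0,0,0.1,0,0,0,0,0,0,0.1]}}

```text
t: 41.65
tool_pos: [0.6209, 0.2063, 0.0956]
orientation: [-1.565, -0.134, 0.139]
force: [0.2, -0.7, -0.0]
opening: 0.0512
```

Run:
```python
from h import *
plan((.6205,.205,.09),100,step=.025)
print(robot.read_state()['force'])
im=imaging.read_camera("scene"); cv2.imwrite('pics/s23.png',cv2.resize(im[180:345,390:610],(800,600)))
```

```text
n rows 1 turn [-0.1 -0.  -0.2] cur [0.6209 0.2063 0.0956] phi 100.0 op 0.0512
[-0.0006, 0.0056, -0.0013, -0.1, -0.0, -0.2]
[ 0.1673674  -0.74170527 -0.00273049]
```

View pics/s23.png

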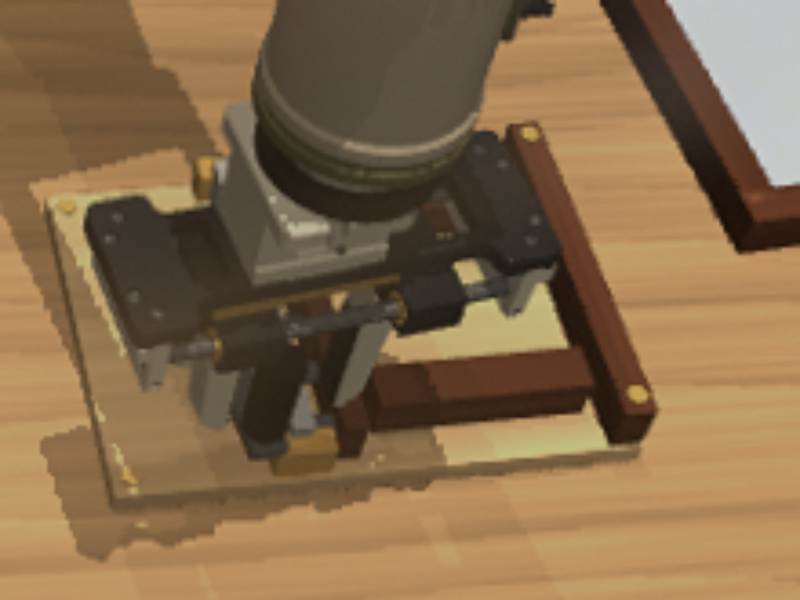

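Request:
{"method": "carry_out", "body": {"motion": [0.003,0.004,0,0,0,0,-1,0,0,0,0,0,0,-1,0,0,0,0,0,0,-1,0,0,0,0,0,0,-1,0,0,0,0,0,0,-1], "squeeze": 20}}

```text
t: 42.2
tool_pos: [0.6254, 0.2073, 0.0938]
orientation: [-1.565, -0.137, 0.136]
force: [-0.6, 1.0, -3.8]
opening: 0.0217
```

Request:
{"method": "carry_out", "body": {"motion": [0,0,0,0,0,0,-1,0,0,0,0,0,0,-1,0,0,0,0,0,0,-1,0,0,0,0,0,0,-1,0,0,0,0,0,0,-1]}}

```text
t: 42.7
tool_pos: [0.6254, 0.2073, 0.0938]
orientation: [-1.565, -0.137, 0.136]
force: [0.9, 0.6, -1.5]
opening: 0.0218
```

Run:
```python
from h import *
s=robot.read_state();p=s['tool_pos'];print(p,phi(s),s['force'],s['opening']);r=p[:2]-[.5305,.19];print(np.hypot(*r),np.degrees(np.arctan2(r[1],r[0])))
plan(p,phi(s))
```

```text
[0.6253592  0.20729288 0.09377274] 99.9651107966442 [ 0.87410837  0.58680059 -1.45382761] 0.021762201309584152
0.09642256939355585 10.33159208272018
n rows 1 turn [-0.1 -0.   0. ] cur [0.6254 0.2073 0.0938] phi 100.0 op 0.0218
[0.0, 0.0, 0.0, -0.1, -0.0, 0.0]
```

Request:
{"method": "carry_out", "body": {"motion": [-0.001,0,-0.0135,0,8.2,0,-1,-0.001,0,-0.0135,0,8.2,0,-1,-0.001,0,-0.0135,0,8.2,0,-1,-0.001,0,-0.0135,0,8.2,0,-1,-0.001,0,-0.0135,0,8.2,0,-1]}}

```text
t: 43.2
tool_pos: [0.6135, 0.1427, 0.0938]
orientation: [-1.522, 0.438, -0.441]
force: [1.0, 3.2, -2.0]
opening: 0.0215
```

Run:
```python
from h import *
s=robot.read_state();p=s['tool_pos'];print(p,phi(s),s['force'],s['opening']);r=p[:2]-[.5305,.19];print(np.hypot(*r),np.degrees(np.arctan2(r[1],r[0])))
```

```text
[0.61349461 0.14271179 0.09382287] 57.828364865478505 [ 1.02654552  3.19287317 -2.04135561] 0.021513907650813135
0.0955210978969886 -29.673388272149623
```

Request:
{"method": "carry_out", "body": {"motion": [-0.001,0,-0.0135,0,8.2,0,-1,-0.001,0,-0.0135,0,8.2,0,-1,-0.001,0,-0.0135,0,8.2,0,-1,-0.001,0,-0.0135,0,8.2,0,-1,-0.001,0,-0.0135,0,8.2,0,-1]}}

```text
t: 43.7
tool_pos: [0.5629, 0.1018, 0.0938]
orientation: [-1.31, 1.005, -1.018]
force: [8.4, 2.8, -5.8]
opening: 0.0218
```

Run:
```python
from h import *
s=robot.read_state();p=s['tool_pos'];print(p,phi(s),s['force'],s['opening']);r=p[:2]-[.5305,.19];print(np.hypot(*r),np.degrees(np.arctan2(r[1],r[0])))
im=imaging.read_camera("scene"); cv2.imwrite('pics/s24.png',cv2.resize(im[180:345,390:610],(800,600)))
```

```text
[0.56292646 0.10180291 0.09375965] 15.064855599505961 [ 8.44495072  2.84235742 -5.77352066] 0.02176949376910234
0.09396915695246164 -69.81358961551277
```

View pics/s24.png

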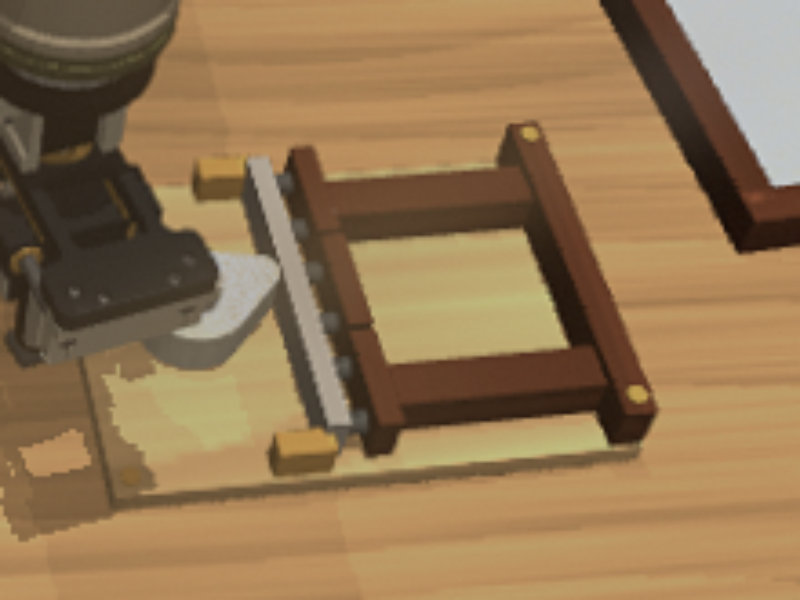

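Request:
{"method": "carry_out", "body": {"motion": [-0.001,0,-0.014,0,8.4,0,-1,-0.001,0,-0.014,0,8.4,0,-1,0,0,0,0,0,0,-1,0,0,0,0,0,0,-1,0,0,0,0,0,0,-1]}}

```text
t: 44.25
tool_pos: [0.5346, 0.0966, 0.0936]
orientation: [-1.185, 1.218, -1.231]
force: [-0.6, -1.4, -1.1]
opening: 0.0214
```

Run:
```python
from h import *
s=robot.read_state();p=s['tool_pos'];print(p,phi(s),s['force'],s['opening']);r=p[:2]-[.5305,.19];print(np.hypot(*r),np.degrees(np.arctan2(r[1],r[0])))
im=imaging.read_camera("scene"); cv2.imwrite('pics/s25.png',cv2.resize(im[180:345,390:610],(800,600)))
```

```text
[0.53462929 0.09659763 0.09362003] -1.3663181158236517 [-0.58562895 -1.36479963 -1.1252828 ] 0.02142106030955996
0.09349360578405254 -87.4686181946905
```

View pics/s25.png

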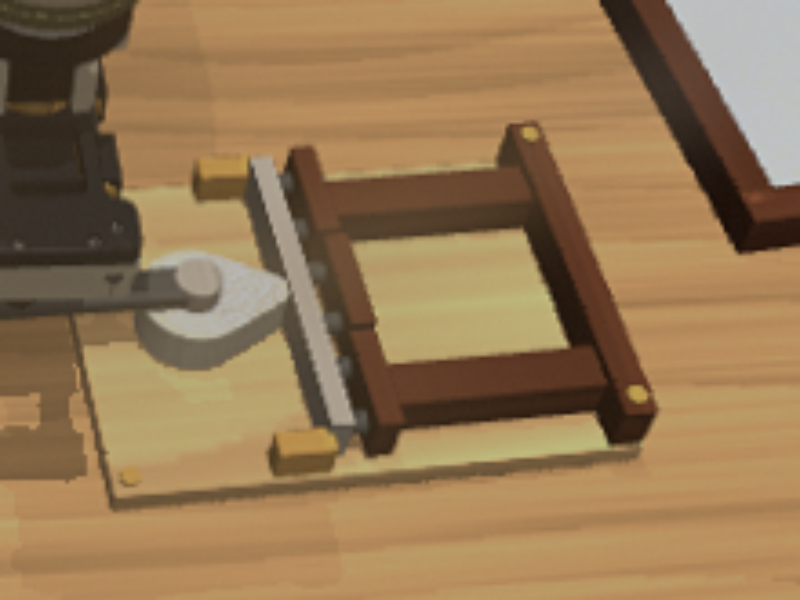

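Lever angle -87.5° puts the cam at about 1.80. I'll release, lift clear and check.

Request:
{"method": "carry_out", "body": {"motion": [0,0,0,0,0,0,0.2,0,0,0,0,0,0,0.2,0,0,0,0,0,0,0.2,0,0,0,0,0,0,0.2,0,-0.03,0,0,0,0,0.2]}}

```text
t: 44.8
tool_pos: [0.5334, 0.0969, 0.1206]
orientation: [-1.191, 1.217, -1.225]
force: [-0.7, -0.6, 0.3]
opening: 0.0546
```

Request:
{"method": "carry_out", "body": {"motion": [0,-0.045,0,0,0,0,0.2,0,-0.045,0,0,0,0,0.2,0.04,0,0,0,0,0,0.2,0.04,0,0,0,0,0,0.2,0.04,0,0,0,0,0,0.2]}}

```text
t: 45.3
tool_pos: [0.5335, -0.0218, 0.2199]
orientation: [-1.188, 1.202, -1.222]
force: [0.2, 0.7, 0.6]
opening: 0.0559
```

Request:
{"method": "carry_out", "body": {"motion": [0.045,0,-0.02,0,0,0,0.2,0.045,0,-0.02,0,0,0,0.2,0.045,0,-0.02,0,0,0,0.2,0,0,0,0,0,0,0.2,0,0,0,0,0,0,0.2]}}

```text
t: 45.8
tool_pos: [0.4708, -0.1658, 0.2203]
orientation: [-1.185, 1.199, -1.23]
force: [0.9, 0.2, -1.2]
opening: 0.0558
```

Run:
```python
from h import *
print(robot.read_state()['tool_pos'])
im=imaging.read_camera("scene"); cv2.imwrite('pics/s26.png',im)
im=imaging.read_camera("top"); cv2.imwrite('pics/t26.png',im)
cv2.imwrite('pics/t26c.png',cv2.resize(im[180:300,110:270],None,fx=5,fy=5,interpolation=cv2.INTER_CUBIC))
battens("top",.03)
```

```text
[ 0.47083382 -0.16575391  0.22028084]
0.74 [152. 212.] len 0.108 0.027 dir 90.1 ctr [0.5852 0.3358]
0.72 [153. 265.] len 0.023 0.107 dir 90.7 ctr [0.4649 0.3304]
0.67 [458. 174.] len 0.03 0.113 dir 179.0 ctr [ 0.6782 -0.3578]
0.61 [476. 263.] len 0.109 0.023 dir 174.9 ctr [ 0.4752 -0.3974]
0.61 [396. 332.] len 0.017 0.048 dir 27.0 ctr [ 0.3212 -0.2178]
0.58 [500. 265.] len 0.108 0.026 dir 174.6 ctr [ 0.47   -0.4534]
0.47 [457. 242.] len 0.022 0.02 dir 165.5 ctr [ 0.5216 -0.3541]
```

View pics/s26.png

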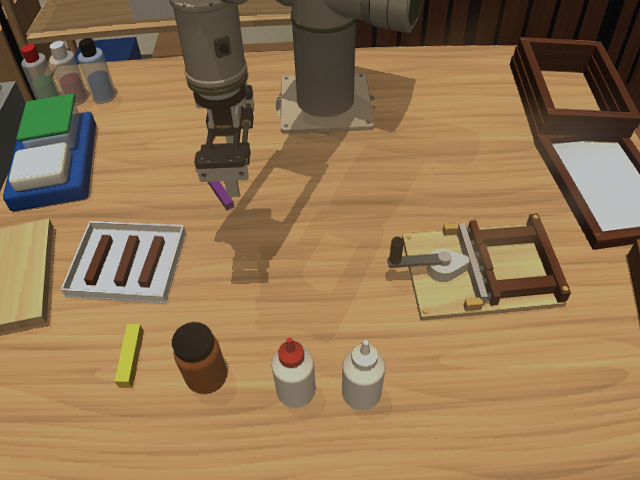

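View pics/t26c.png

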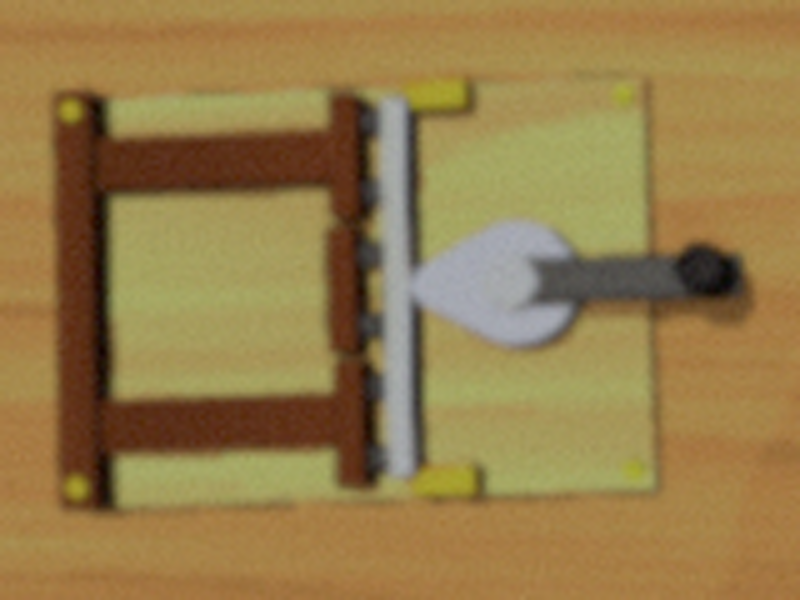

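View pics/t26.png

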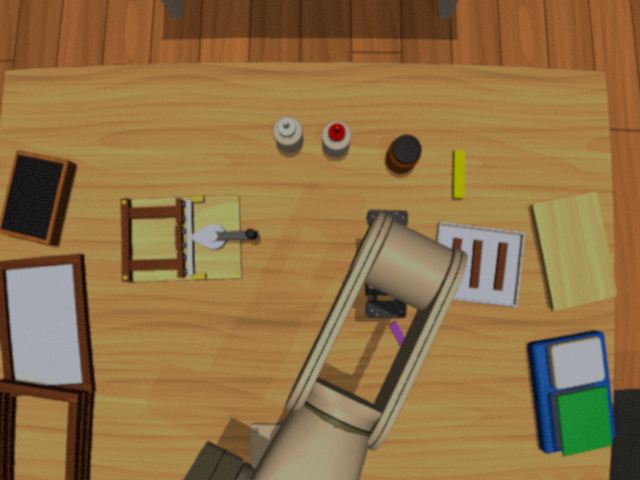

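The pictures agree:
- **Clamp:** the nose points at the follower and the knob is at crop (705,270). Both thick battens are squeezed, and their pads are pushed back relative to the free middle pad.
- **Tray:** three battens lie inside.
- **Bystanders:** the bottles and the jar have not moved.

The gripper is clear of everything, so I'm handing in.

```bash
python3 -c "
from h import *
k=p2w('top',(110+703/5,180+268/5),.11)[:2]-np.array([.5305,.19]);print('cam',1.8-np.radians(np.degrees(np.arctan2(k[1],k[0]))-2.7+90))
s=robot.read_state();print(s['dq'].round(3),s['t'])
print(robot.close_job())"
```

```text
cam 1.8254699257450127
[ 0.016  0.002 -0.    -0.     0.001 -0.001] 45.95
the job is handed in; nothing more can be done
None
```

I handed the job in at about 46 s of the 208 s allowed; no verdict comes back, so the results below are my own checks.

**What I did**
- I swung the clamp lever open to a cam angle of about 0.1 rad.
- Five dark battens were on the table, and I pinched each one. Two read 23.8 mm (thick) and three read 17.8–18.0 mm (thin).
- The two thick ones went side by side in the clamp, at about x = -57 and +60 mm. The three thin ones went in the tray.
- I then turned the cam until its nose pointed at the follower and let go of the knob.

**Last checks**
- **Cam angle:** about 1.80 rad from the gripper's position on the knob and about 1.83 rad from the top picture. Both are inside 1.6–2.0.
- **Grip on the thick battens:** I could not measure the jaw force. In the top picture both battens touch the end stop, and their pads are pushed back compared with the free middle pad.
- **Tray:** the scene picture shows all three thin battens lying in the tray.
- **Bystanders:** the bottles, the jar and the yellow and purple look-alikes look unmoved, and the gripper was clear of everything.

**Problems on the way**
- One pinch closed above a thin batten without touching it, so I repeated it lower down.
- One thick batten was first held too shallowly, and I re-gripped it.
- The first thin batten dropped about 1 cm into the tray when I released it, and it lay well afterwards.
- The two cameras disagreed by about 6 mm across the clamp's width, which its tolerances allowed for.

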